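# Close up the loaded ware crate

## Robot

A 6-joint arm with a two-finger parallel gripper is mounted at the origin on the work surface. World frame = base frame: x ahead of the robot, y to its left, z up, the work surface at z = 0. Lengths are in mm, angles in rad, forces in N, time in s.
With the tool pointing down it reaches from about 150 to 775 mm from the base axis. Payload 6.1 kg.
Tool frame: the origin (TCP) lies on the mounting face of the last link; the fingertips stand ahead of it and the grasp point (between the pads) lies 155 mm ahead of it (r.tips_ahead is the z of the fingertips in the tool frame, in mm); z points along the fingers, y is the direction in which the jaws open and shut (so a half turn about z gives the same grasp; the last joint's range is limited). The gripper opens to 85 mm and grips with 20 to 120 N. Pads are 22 mm wide; open, the fingers measure 114 mm over their backs; the gripper's body (76 mm by 85 mm) begins 54 mm behind the grasp point. The pads swing forward as they close: fully open they stand 13 mm farther back than shut.
Start: joints at [1.345, 0.126, -0.04, 1.405, 0, 1.571], TCP at [117.535, 511.659, 404.695] pointing down, gripper open.
Joint ranges: [-2.72, 2.72], [-0.95, 1.95], [-1.27, 1.35], [-1.78, 2.02], [-1.46, 1.47], [-3.14, 3.14]. Speed limits (rad/s): [2.39, 2.39, 3.01, 3.14, 3.14, 3.14].

## Interface

Orientations are given as a unit quaternion [w, x, y, z].
In Python, from plant import r, optics, workorder gives the robot as it stands. The module is installed in compiled form; this text tells all that it offers.
- The arm moves only by the tool drive_tool, never from a script. Its argument "deltas" is a list of rows, each a list of 3 entries, a list of its own where there are three numbers: the shift along the world's x, y, z in units of 30 cm (1.0 is 30 cm), then the turn about the world's z in units of 4 degrees (1.0 is 4 degrees), then the gripper command: -1 is fully open, 1 is shut, values between are in proportion. In form: [[[tx, ty, tz], yaw, fingers], ...]. A call has 1 to 8 rows; each row shifts and turns the pose as measured when the row begins; what a row does not reach is not made up. A row lasts 1/10 s, in which the tool goes at most 50 mm and 8.59 degrees, less where a joint would pass 70% of its speed; a pose out of reach is approached as far as the arm can. A call with a number of a shift or a turn outside -1 to 1 is refused whole. A call with a gripper value outside its range is refused whole. The fingers move at their own pace and stop on an object; "force" is the grip in N (left out, the last holds). Time passes only in rows, so rows that do not move let the fingers close. It gives the time, the measured TCP pose, the force and the opening at its end, in the units of the state.
- r.state(): the state, without advancing time (a new reading comes with each control period).
- optics.snapshot(name): name is "scene" or "side" or "wrist"; returns the picture (400x640x3 uint8, red, green, blue); there is no depth.
- optics.calibration(name): a dict with "K" (3x3 intrinsics, pixels), "pose" (4x4, takes a point from camera to world coordinates); the wrist camera has in their place "tool_from_camera" (4x4, takes a point from camera to tool coordinates, whose origin is the TCP and whose axes are the flange's). Camera axes: x right, y down, z forward; pixel columns grow to the right and rows downward; lengths in mm; the calibration is good to about 2 mm. A picture is of the moment at which its call begins: read the wrist's pose just before it. calibration takes no time and is no camera call.
- workorder.close_job(): hands the job in, once; it reports no verdict.
The state is a dict: "clock": time; "joint_pos": joint angles; "joint_vel": joint speeds; "joint_efforts": joint torques, N m; "position": TCP position; "ee_rot": TCP orientation; "ft_force": force on the tool from outside, world axes, zero at the start; "moment": the same for the moment, N m; "width": finger opening in mm.
Only numpy, scipy, OpenCV 4.12 (cv2) and the standard library are available. Lean on these libraries where they do the work, as an engineer would, in place of code of your own. Each camera call takes 0.05 s, during which the arm holds its last target. There are 200 camera calls.

## Task

The yellow crate is loaded with cups: put its plywood lid on, one short edge tucked under the steel lip and pushed back against the sprung strip there so that the front edge drops inside the front wall and the whole lid lies flush on its ledges; then swing the steel keeper bar fully shut across the front of the lid until it snaps past the brass ball and stays there. Do not hit the cups inside with the lid or tip them, and leave the other cups and the ink bottle where they stand.

Things in the scene. Friction and masses are not known exactly. Their poses are not given: they have to be found in the camera images.
- crate: Yellow crate fixed to the bench, 195 (x) by 165 (y) by 88 mm high; front at -x, steel lip at the back. Origin: on its underside, 92 mm behind the front. Lid pocket: from the front wall's inner face, x = -80 mm, back under the lip; y -72.5 to +72.5 mm; walls 84 mm high. The lid lies at z = 75 mm on 10 mm ledges at front and sides and a deck (x from +30 mm) at the back. Loaded cups' tops: z = 68 mm
- lip_edge (a point): Middle of the lip's lower front edge: crate frame (70, 0, 88) mm; lip 3 mm thick, full width, over a slot 13 mm high. In it a black sprung strip faces the lid's edge at x = 78 mm and yields to 85 mm (4 N at first, 10 N at the end). The lid goes in only tilted: back edge in the slot, pushed back past x = 80 mm, front edge then down inside the front wall; the strip pushes it forward again
- lid: Plywood lid, 160 (x) by 140 (y) by 8 mm thick, lying loose on the bench, about 0.25 kg, alike when turned half round. Origin: centre of the plate's underside, z up. On top stands a dark wooden grip, 14 mm thick (x), 90 mm long (y), from z = 8 to z = 44 mm, centred
- keeper (a joint): Hinge angle of the steel keeper bar, rad: 0 = shut across the lid's front (end stop), growing to 1.45 as it swings out, level; stays where left. In the crate frame the bar points from its hinge to (-sin q, -cos q); 22 mm wide, 198 mm long, z = 86 to 96 mm (3 mm over a seated lid). From q = 0.2 to 0.05 it rides over the sprung ball (about 5 to 10 N at the knob)
- keeper_hinge (a point): On the keeper's vertical hinge axis, at the bar's mid height: crate frame (-80, +94, 91) mm
- keeper_knob (a point): Centre of the upright red knob on the keeper bar: 20 mm in diameter, from 18 mm below to 18 mm above this point, 150 mm from the hinge axis
- catch (a point): Top of the sprung brass ball (18 mm diameter, stands 3 mm into the bar's path) on its dark steel block: crate frame (-97, -94, 89) mm
- loaded_1: White ribbed cup standing base up in the crate, 58 mm diameter, 60 mm high; origin: centre of its underside
- loaded_2: The other loaded cup, alike
- cup_1: White ribbed cup standing base up on the bench, 58 mm diameter, 60 mm high; leave it alone; origin: centre of its underside
- cup_2: Another such cup on the bench; leave it alone
- bottle: Black ink bottle with white cap and grey tip, 42 mm diameter, 117 mm high, standing on the bench; leave it alone; origin: centre of its underside

How it is judged:
By the outcome, as a careful person would: the job done as asked, in the order asked, and still so for the second after the job is handed in, with the robot touching nothing.
It also fails if it takes over 61 s, if anything falls off the work surface, if the arm or the gripper's body presses on something with over 40 N, if the wrist force passes 120 N, or if a joint passes its speed limit or range.

## Working session

There is one attempt and no reset: what is moved stays moved. The work goes in short steps, Python scripts to look and compute and a tool call to move; the robot and the scene stay as the last step left them, time stands still between calls to the robot, and variables do not carry over. Pictures are saved under pics/ and viewed, about 8 in all and at most 12, crops included, and the job is handed in when it is done.

Besides the shell and the picture viewer there is one more tool, called after ">>>" as name(argument=value, ...), one argument or row to a line, values as JSON. drive_tool: Moves the arm, as the interface text tells. Its arguments: {"type":"object","properties":{"deltas":{"type":"array"},"force":{"type":"number"}},"required":["deltas"]}

```bash
mkdir -p pics
cat > h.py <<'E'
import numpy as np, cv2
from plant import r, optics, workorder
def snap(n,f):
    im=optics.snapshot(n); cv2.imwrite('pics/'+f,im[:,:,::-1]); return im
def R(q):
    from scipy.spatial.transform import Rotation as S
    return S.from_quat([q[1],q[2],q[3],q[0]]).as_matrix()
def cam(n,s=None):
    c=optics.calibration(n); K=np.array(c['K'])
    if n=='wrist':
        s=s or r.state(); T=np.eye(4); T[:3,:3]=R(s['ee_rot']); T[:3,3]=s['position']
        return K,T@np.array(c['tool_from_camera'])
    return K,np.array(c['pose'])
def pix2w(K,P,uv,z):
    d=P[:3,:3]@np.linalg.solve(K,[uv[0],uv[1],1]); o=P[:3,3]; return o+d*(z-o[2])/d[2]
def w2pix(K,P,X):
    X=np.atleast_2d(X); c=(X-P[:3,3])@P[:3,:3]; p=c@K.T; return p[:,:2]/p[:,2:]
E
python3 - <<'E'
from h import *
np.set_printoptions(precision=3,suppress=True)
s=r.state();print(s, r.tips_ahead)
for n in('scene','side'):
    K,P=cam(n);print(n,K,P); snap(n,n+'0.png')
E
```

```text
{'clock': 0.0, 'joint_pos': array([ 1.345,  0.126, -0.041,  1.405, -0.   ,  1.571]), 'joint_vel': array([ 0.   ,  0.   , -0.001, -0.001,  0.001, -0.002]), 'joint_efforts': array([ -0.001, -43.591,  35.292,   0.017,   0.   ,  -0.   ]), 'position': array([117.498, 511.549, 403.902]), 'ee_rot': array([-0.   ,  0.113,  0.994, -0.001]), 'ft_force': array([ 0.199, -0.182, -0.303]), 'moment': array([ 0.112, -0.032, -0.003]), 'width': 85.8077018111649} 173.4
scene [[388.356   0.    317.156]
 [  0.    388.356 202.091]
 [  0.      0.      1.   ]] [[  -0.274    0.607   -0.746 1189.708]
 [   0.962    0.171   -0.214  151.122]
 [  -0.003   -0.776   -0.631  591.683]
 [   0.       0.       0.       1.   ]]
side [[406.683   0.    317.43 ]
 [  0.    406.683 199.3  ]
 [  0.      0.      1.   ]] [[ -0.968  -0.195   0.155 449.585]
 [ -0.249   0.731  -0.636 588.311]
 [  0.011  -0.654  -0.756 804.378]
 [  0.      0.      0.      1.   ]]
```

View pics/scene0.png

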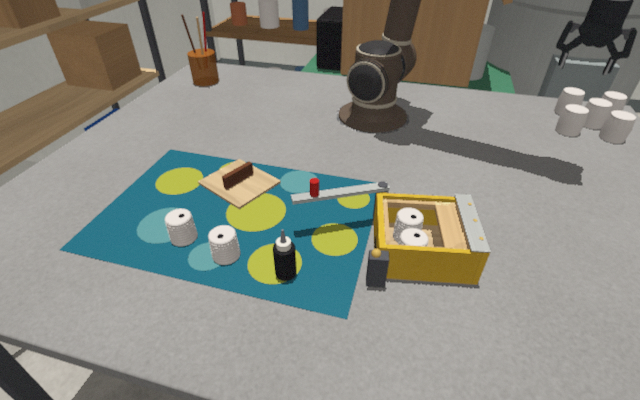

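View pics/side0.png

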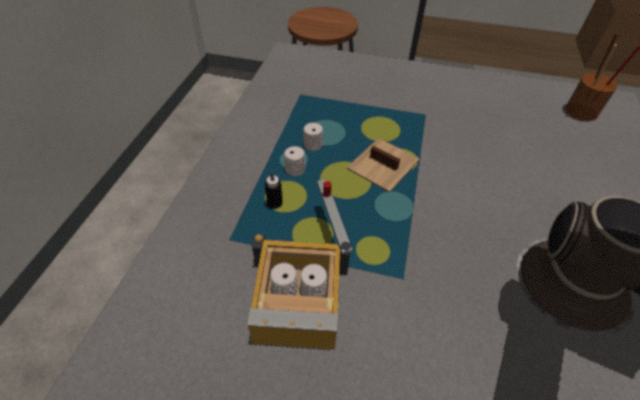

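Run:
```python
import cv2,numpy as np
a=cv2.imread('pics/scene0.png');b=cv2.imread('pics/side0.png')
f=lambda i,x,y,w,h,k:cv2.resize(i[y:y+h,x:x+w],None,fx=k,fy=k,interpolation=cv2.INTER_CUBIC)
o=np.zeros((600,800,3),np.uint8)
p=f(a,360,185,133,110,3);o[:330,:399]=p      # u=360+X/3 v=185+Y/3
p=f(b,232,225,133,130,3);o[:390,400:799]=p    # u=232+(X-400)/3 v=225+Y/3
p=f(a,190,150,100,60,4);o[335:575,:400]=p    # u=190+X/4 v=150+(Y-335)/4
p=f(b,340,130,100,65,3);o[395:590,400:700]=p  # u=340+(X-400)/3 v=130+(Y-395)/3
cv2.imwrite('pics/c1.png',o)
```

```text
(no output)
```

View pics/c1.png

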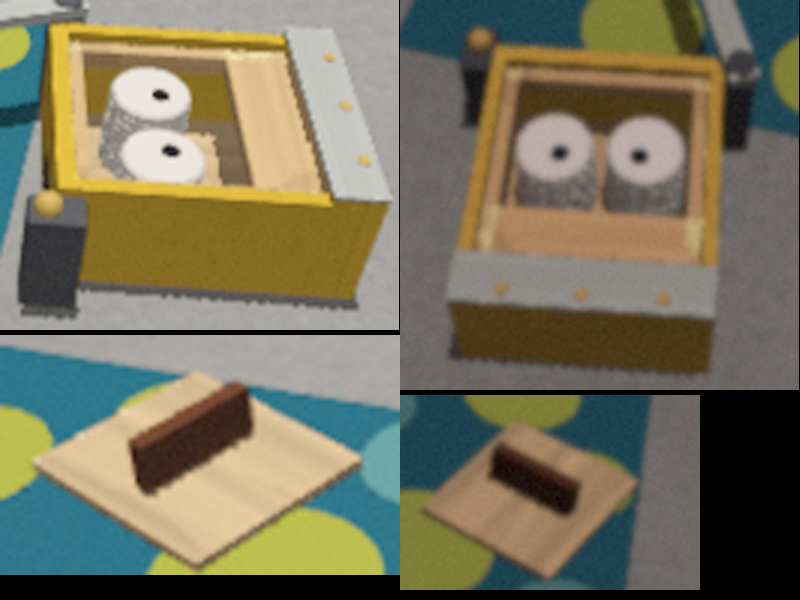

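```bash
cat > fit.py <<'E'
from h import *
from scipy.optimize import least_squares
np.set_printoptions(precision=2,suppress=True)
def X(p,L):
    c,s=np.cos(p[2]),np.sin(p[2]); L=np.array(L,float)
    return np.c_[p[0]+c*L[:,0]-s*L[:,1],p[1]+s*L[:,0]+c*L[:,1],L[:,2]]
def fit(obs,p0):
    f=lambda p:np.concatenate([(w2pix(*cm,X(p,L))-uv).ravel() for cm,L,uv in obs])
    s=least_squares(f,p0); return s.x,s.fun.reshape(-1,2)
E
python3 - <<'E'
from fit import *
S,D=cam('scene'),cam('side')
g=lambda P,o,k:np.array([(o[0]+x/k,o[1]+y/k) for x,y in P])
oc=[(S,[(70,82.5,91),(70,-82.5,91),(103,-82.5,91),(103,82.5,91),(-92,82.5,84)],g([(285,28),(333,199),(389,200),(335,30),(52,25)],(360,185),3)),
(D,[(70,-82.5,91),(70,82.5,91),(103,-82.5,91),(103,82.5,91),(-92,-82.5,84),(-92,82.5,84)],g([(57,255),(317,268),(49,298),(315,317),(97,47),(322,60)],(232,225),3))]
A=[(-80,-70,8),(-80,70,8),(80,70,8),(80,-70,8)]
ol=[(S,A,g([(35,127),(197,37),(361,125),(200,230)],(190,150),4)),(D,[A[3],A[0],A[1],A[2]],g([(24,113),(115,27),(237,88),(148,180)],(340,130),3))]
# initial guesses
i=pix2w(*S,(428,230),80); p,e=fit(oc,[i[0],i[1],1.57]);print('crate',p,e.round(1).tolist())
i=pix2w(*S,(239,181),8); q,e=fit(ol,[i[0],i[1],0.8]);print('lid',q,e.round(1).tolist())
for k in oc:print('crate1',fit([k],p)[0])
for k in ol:
  print('lid1',fit([k],q)[0])
R0=R(r.state()['ee_rot']);print(R0)
for n in('scene','side'):
  kn=X(p,[(-80-150*np.sin(1.45),94-150*np.cos(1.45),109)]);print('knob',kn,w2pix(*cam(n),kn))
E
```

```text
crate [583.42 198.7    1.76] [[0.4, -1.4], [1.4, -1.6], [1.8, -0.7], [-0.1, -1.2], [0.2, -2.0], [-1.1, -2.3], [-0.1, -0.7], [-1.6, 0.1], [-0.1, 0.1], [-0.8, -1.3], [0.7, -0.9]]
lid [ 468.7  -261.37    1.15] [[-0.4, -0.7], [0.8, -1.0], [1.3, -1.3], [0.0, -0.7], [-1.8, -0.7], [-0.6, -1.3], [0.0, -1.1], [-0.2, 0.5]]
crate1 [587.15 197.07   1.75]
crate1 [582.21 199.93   1.76]
lid1 [ 472.34 -260.86    1.15]
lid1 [ 466.63 -259.72    1.15]
[[-0.97  0.22 -0.  ]
 [ 0.22  0.97 -0.  ]
 [-0.   -0.   -1.  ]]
knob [[550.76 -40.25 109.  ]] [[313.57 180.35]]
knob [[550.76 -40.25 109.  ]] [[339.61 188.91]]
```

>>> drive_tool(
  deltas=[
    [[0.069, -0.151, 0], -1, -1],
    [[0.069, -0.151, 0], -1, -1],
    [[0.069, -0.151, 0], -0.8, -1],
    [[0.069, -0.151, 0], 0, -1],
    [[0.069, -0.151, 0], 0, -1],
    [[0.069, -0.151, 0], 0, -1],
    [[0.069, -0.151, 0], 0, -1],
    [[0.069, -0.151, 0], 0, -1],
  ],
)

```text
clock: 0.9
position: [279.9, 147.7, 398.6]
ee_rot: [-0.0, 0.206, 0.978, -0.004]
ft_force: [1.0, 0.7, -0.0]
width: 85.0
```

>>> drive_tool(
  deltas=[
    [[0.069, -0.151, 0], 0, -1],
    [[0.069, -0.151, 0], 0, -1],
    [[0.069, -0.151, 0], 0, -1],
    [[0.069, -0.151, 0], 0, -1],
    [[0.069, -0.151, 0], 0, -1],
    [[0.069, -0.151, 0], 0, -1],
    [[0.069, -0.151, 0], 0, -1],
    [[0.069, -0.151, 0], 0, -1],
  ],
)

```text
clock: 1.7
position: [439.8, -219.5, 398.0]
ee_rot: [0.001, 0.208, 0.978, -0.002]
ft_force: [1.6, 1.0, -0.3]
width: 85.1
```

>>> drive_tool(
  deltas=[
    [[0.08, -0.12, -0.08], 0, -1],
    [[0, 0, -0.08], 0, -1],
    [[0, 0, 0], 0, -1],
  ],
)

```text
clock: 2.0
position: [465.3, -262.4, 346.8]
ee_rot: [0.0, 0.212, 0.977, -0.002]
ft_force: [-0.6, 0.0, -0.1]
width: 85.3
```

Run:
```python
from fit import *
s=r.state();K,P=cam('wrist',s);snap('wrist','w1.png');print(s['position'],s['joint_pos'],K,P,R(s['ee_rot'])[:,1])
print(w2pix(K,P,X([469,-261,1.15],[(-80,-70,8),(-80,70,8),(80,70,8),(80,-70,8),(0,-45,44),(0,45,44)])))
```

```text
[ 465.35 -262.38  346.83] [-0.51  0.15 -0.14  1.28 -0.   -0.09] [[308.9    0.   319.33]
 [  0.   308.9  205.87]
 [  0.     0.     1.  ]] [[   0.41    0.86    0.29  389.09]
 [   0.91   -0.39   -0.14 -228.69]
 [  -0.01    0.32   -0.95  315.15]
 [   0.      0.      0.      1.  ]] [ 0.41  0.91 -0.  ]
[[252.29 250.2 ]
 [241.1  118.89]
 [408.15 117.78]
 [397.21 249.69]
 [325.   243.71]
 [324.92 150.28]]
```

View pics/w1.png

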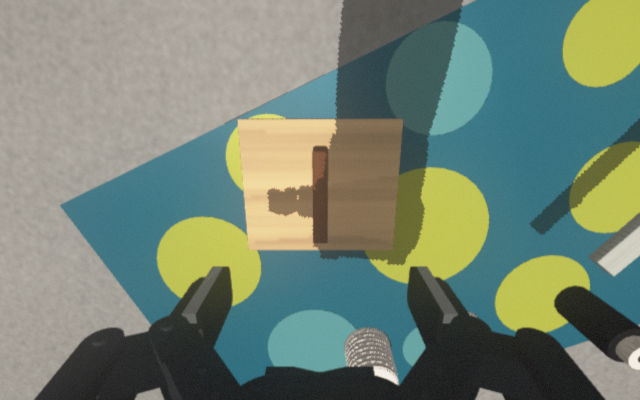

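Run:
```python
from fit import *
cm=cam('wrist')
print(fit([(cm,[(-80,-70,8),(-80,70,8),(80,70,8),(80,-70,8)],np.array([(250,250),(237.5,119.5),(403.5,119.5),(393,250)]))],[469,-261,1.15]))
```

```text
(array([ 469.32, -265.22,    1.15]), array([[-0.85,  0.23],
       [ 0.26,  0.34],
       [ 0.3 , -0.43],
       [ 0.2 , -0.01]]))
```

>>> drive_tool(
  deltas=[
    [[0.013, -0.009, -0.14], 0, -1],
    [[0, 0, -0.14], 0, -1],
    [[0, 0, -0.14], 0, -1],
    [[0, 0, -0.11], 0, -0.3],
    [[0, 0, 0], 0, 1],
    [[0, 0, 0], 0, 1],
    [[0, 0, 0], 0, 1],
  ],
  force=60,
)

```text
clock: 2.75
position: [471.2, -261.6, 198.2]
ee_rot: [0.009, 0.209, 0.978, -0.005]
ft_force: [0.7, 0.3, 0.6]
width: 28.1
```

>>> drive_tool(
  deltas=[
    [[-0.003, -0.01, -0.04], 0, 0.2],
    [[0, 0, 0], 0, 1],
    [[0, 0, 0], 0, 1],
    [[0, 0, 0], 0, 1],
    [[0, 0, 0], 0, 1],
  ],
)

```text
clock: 3.25
position: [472.3, -265.7, 191.2]
ee_rot: [0.013, 0.209, 0.978, -0.006]
ft_force: [-0.6, 1.7, -2.5]
width: 12.7
```

>>> drive_tool(
  deltas=[
    [[0, 0, 0.1], 0, 1],
    [[0, 0, 0.14], 0, 1],
    [[0, 0, 0.14], 0, 1],
    [[0, 0, 0.14], 0, 1],
    [[0.03, 0.1, 0.08], 1, 1],
    [[0.035, 0.14, 0], 1, 1],
    [[0.035, 0.14, 0], 1, 1],
    [[0.035, 0.14, 0], 1, 1],
  ],
)

```text
clock: 4.05
position: [509.5, -108.6, 374.7]
ee_rot: [0.01, 0.071, 0.997, -0.005]
ft_force: [1.7, -0.3, -2.9]
width: 13.0
```

>>> drive_tool(
  deltas=[
    [[0.035, 0.15, 0], 1, 1],
    [[0.035, 0.15, 0], 1, 1],
    [[0.035, 0.15, 0], 1, 1],
    [[0.035, 0.15, 0], 1, 1],
    [[0.035, 0.15, 0], 0.7, 1],
    [[0.035, 0.12, 0], 0, 1],
    [[0.02, 0.05, 0], 0, 1],
    [[0, 0, 0], 0, 1],
  ],
)

```text
clock: 4.85
position: [578.9, 183.6, 371.0]
ee_rot: [0.008, -0.103, 0.995, -0.004]
ft_force: [0.4, -0.3, -2.4]
width: 12.5
```

Run:
```python
from fit import *
s=r.state();print(s['position'],s['ee_rot'],s['ft_force'],s['moment'],R(s['ee_rot']))
snap('wrist','w2.png');snap('scene','s2.png');snap('side','d2.png')
```

```text
[578.91 183.57 370.99] [ 0.01 -0.1   0.99 -0.  ] [ 0.44 -0.26 -2.37] [ 0.01  0.   -0.04] [[-0.98 -0.21  0.02]
 [-0.21  0.98 -0.01]
 [-0.02 -0.01 -1.  ]]
```

View pics/w2.png

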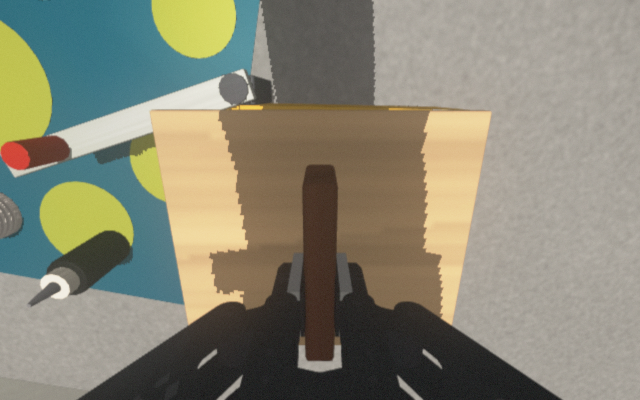

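>>> drive_tool(
  deltas=[
    [[0.13, 0.02, 0], 0, 1],
    [[0.13, 0.02, 0], 0, 1],
    [[0.12, 0, 0], 0, 1],
    [[0, 0, 0], 0, 1],
  ],
)

```text
clock: 5.4
position: [693.3, 184.9, 371.2]
ee_rot: [0.006, -0.098, 0.995, -0.006]
ft_force: [1.0, 0.4, -2.6]
width: 12.8
```

Run:
```python
from fit import *
s=r.state();np.save('s3.npy',s,allow_pickle=True);print(s['position'],s['ee_rot'])
snap('wrist','w3.png')
```

```text
[693.28 184.85 371.16] [ 0.01 -0.1   1.   -0.01]
```

View pics/w3.png

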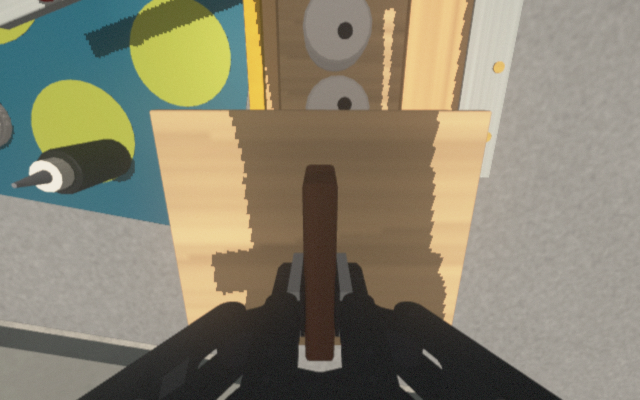

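>>> drive_tool(
  deltas=[
    [[-0.13, 0, 0], 0, 1],
    [[-0.08, 0, 0], 0, 1],
    [[0, 0, 0], 0, 1],
  ],
)

```text
clock: 5.75
position: [626.2, 179.8, 369.9]
ee_rot: [0.003, -0.095, 0.995, -0.006]
ft_force: [0.6, 0.9, -1.8]
width: 13.6
```

Run:
```python
from fit import *
s=r.state();np.save('s4.npy',s,allow_pickle=True);print(s['position'],s['ee_rot'])
im=snap('wrist','w4.png')
cv2.imwrite('pics/w4c.png',cv2.resize(im[0:200,140:540,::-1],None,fx=2,fy=2,interpolation=cv2.INTER_CUBIC))
```

```text
[626.2  179.84 369.9 ] [ 0.   -0.09  1.   -0.01]
```

View pics/w4c.png

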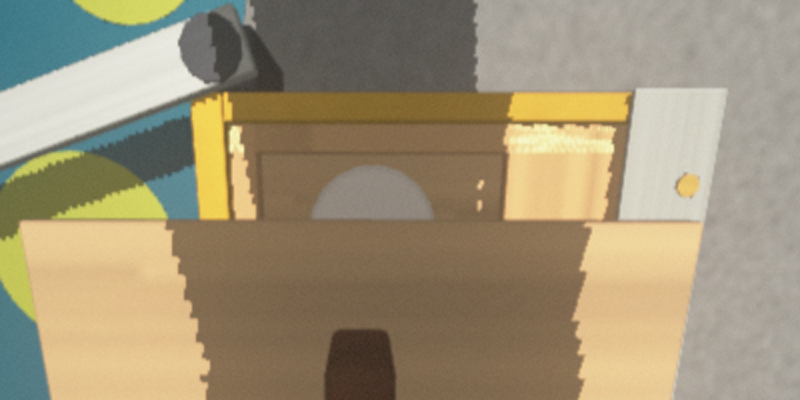

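Run:
```python
from fit import *
s3=np.load('s3.npy',allow_pickle=True).item();s4=np.load('s4.npy',allow_pickle=True).item()
a,b=cam('wrist',s3),cam('wrist',s4)
g=lambda P:np.array([(140+x/2,y/2) for x,y in P])
obs=[(b,[(103,82.5,91),(70,82.5,91),(-92,82.5,84),(-80,72.5,84)],g([(727,89),(635,89),(191,97),(231,122)])),(a,[(103,-82.5,91)],np.array([(490,178.)]))]
p,e=fit(obs,[584,199,1.755]);print('crate',p,e.tolist())
print('w4 only',fit(obs[:1],p)[0])
uv=g([(212,47)])[0]
print('hinge', pix2w(*b,uv,98), X(p,[(-80,94,98)]))
# lid in tool frame: place at u corners; solve x,y,yaw and z of lid top (plus tilt about tool-x axis = lid pitch)
c=optics.calibration('wrist');K=np.array(c['K']);T=np.array(c['tool_from_camera'])
def f(q):
    # lid yaw axes in tool: lid x = +tool y ; lid y = +/- tool x ; down z
    dx,dy,z,yaw,pit=q
    L=np.array([(-80,70),(80,70)])
    # tool coords: y=lid x, x = lid y sign, choose x=+? tool x points (-0.98,..)=crate +y => x=+lid y
    co,si=np.cos(yaw),np.sin(yaw)
    Y=dx+co*L[:,0]-si*L[:,1]; Xx=dy+si*L[:,0]+co*L[:,1]; Z=z+pit*L[:,0]
    G=np.c_[Xx,Y,Z]; obs=np.array([(150.5,110.3),(490.6,110)])
    # side edges: points at lid y=-30 line check
    return np.r_[(w2pix(K,T,G)-obs).ravel(), q[3]*100*0, (q[1])*0.05]
q=least_squares(f,[0,0,183,0,0]).x;print('lid in tool (dx,dy,z,yaw,pit)',q,f(q))
print(R(s4['ee_rot']))
```

```text
crate [584.43 197.58   1.76] [[1.8447345311845993, 0.3562127660576806], [1.1850309449218912, 0.5117297172951609], [-0.5272845927448202, -1.1833677426011633], [-3.4207308233834794, 1.07262475908513], [0.782544525426772, 0.14453682638651344]]
w4 only [584.39 197.85   1.76]
hinge [506.05 101.58  98.  ] [[507.24 101.26  98.  ]]
lid in tool (dx,dy,z,yaw,pit) [-21.33   9.8  183.86   0.01  -0.54] [ 0.    0.01 -0.    0.    0.    0.49]
[[-0.98 -0.19  0.01]
 [-0.19  0.98 -0.01]
 [-0.01 -0.01 -1.  ]]
```

```bash
cat > lid.py <<'E'
from fit import *
c=optics.calibration('wrist');K=np.array(c['K']);T=np.array(c['tool_from_camera'])
L=np.array([(-80,70),(80,70)])
def G(q,z,L=L):
    dx,dy,yaw=q; co,si=np.cos(yaw),np.sin(yaw)
    return np.c_[dy+si*L[:,0]+co*L[:,1],dx+co*L[:,0]-si*L[:,1],np.full(len(L),z)]
ob=np.array([(150.5,110.3),(490.6,110)])
for z in(181,183,185):
    s=least_squares(lambda q:(w2pix(K,T,G(q,z))-ob).ravel(),[0,0,0]);print(z,s.x,s.fun)
q=least_squares(lambda q:(w2pix(K,T,G(q,183))-ob).ravel(),[0,0,0]).x
def lidpose(s):
    W=G(q,191,np.array([(-80,70),(80,70),(-80,-70),(80,-70.)]))@R(s['ee_rot']).T+s['position']; return W
C=np.array([584.4,197.6,1.7603])
def tocrate(W):
    c,s=np.cos(C[2]),np.sin(C[2]); d=W-np.array([C[0],C[1],0]); return np.c_[c*d[:,0]+s*d[:,1],-s*d[:,0]+c*d[:,1],d[:,2]]
if __name__=='__main__':
    np.set_printoptions(precision=2,suppress=True)
    s=r.state();W=lidpose(s);print(s['position'],'underside corners in crate frame\n',tocrate(W))
    m=tocrate(W).mean(0); d=tocrate(W)[1]-tocrate(W)[0];print('yaw err deg',np.degrees(np.arctan2(d[1],d[0])))
    g=np.array([-14,0,88])-m; c_,s_=np.cos(C[2]),np.sin(C[2]); print('world move mm',c_*g[0]-s_*g[1],s_*g[0]+c_*g[1],g[2])
E
python3 lid.py; python3 - <<'E'
E
```

```text
181 [0.25 9.66 0.  ] [-2.89  0.5   2.89  0.5 ]
183 [0.26 9.77 0.  ] [-0.67  0.11  0.67  0.11]
185 [0.27 9.89 0.  ] [ 1.49 -0.25 -1.49 -0.25]
[627.15 179.8  370.21] underside corners in crate frame
 [[-107.92   39.83  179.79]
 [  52.06   39.88  177.59]
 [-107.87 -100.17  180.73]
 [  52.11 -100.12  178.53]]
yaw err deg 0.01688831884638784
world move mm -32.22401515212632 7.977986487669911 -91.15818345726004
```

>>> drive_tool(
  deltas=[
    [[-0.054, 0.013, -0.08], 0, 1],
    [[-0.053, 0.013, -0.08], 0, 1],
    [[0, 0, -0.07], 0, 1],
    [[0, 0, -0.05], 0, 1],
    [[0, 0, 0], 0, 1],
  ],
)

```text
clock: 6.3
position: [593.0, 183.5, 288.7]
ee_rot: [0.009, -0.092, 0.996, -0.006]
ft_force: [-1.2, -0.0, -3.0]
width: 13.2
```

```bash
python3 lid.py | tail -7
python3 - <<'E'
from fit import *
a=snap('scene','s5.png')[:,:,::-1];b=snap('side','d5.png')[:,:,::-1]
f=lambda i,x,y,w,h,k:cv2.resize(i[y:y+h,x:x+w],None,fx=k,fy=k,interpolation=cv2.INTER_CUBIC)
o=np.zeros((520,800,3),np.uint8)
o[:440,:400]=f(a,360,185,100,110,4);o[:520,400:]=f(b,247,225,100,130,4)
cv2.imwrite('pics/c5.png',o)
E
```

```text
[592.98 183.47 288.7 ] underside corners in crate frame
 [[-97.46  71.37  97.55]
 [ 62.52  70.57  95.38]
 [-98.13 -68.61  99.78]
 [ 61.85 -69.41  97.61]]
yaw err deg -0.2860357184528832
world move mm 0.244152178540615 3.9221187102269535 -9.581597226245975
```

View pics/c5.png

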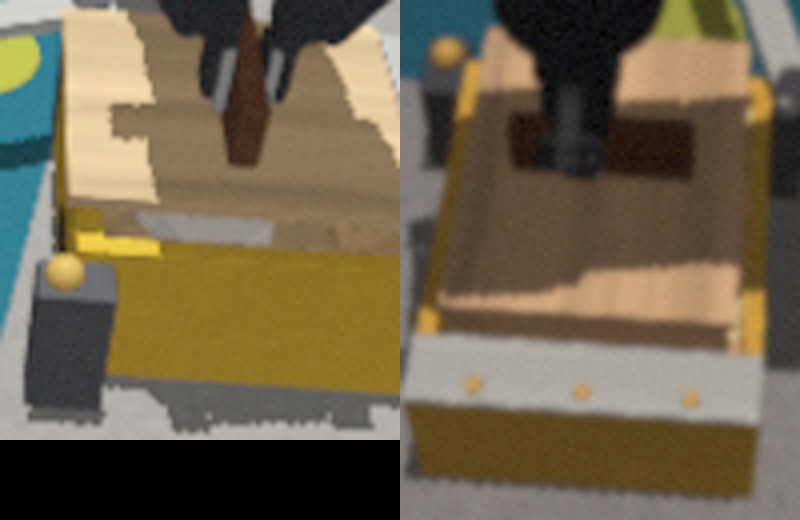

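Run:
```python
from fit import *
D=cam('side')
g=lambda P:np.array([(247+(x-400)/4,225+y/4) for x,y in P])
cr,e=fit([(D,[(70,-82.5,91),(70,82.5,91),(103,-82.5,91),(103,82.5,91)],g([(415,335),(761,353),(406,398),(757,423)]))],[582,200,1.76]);print('crate',cr,e.tolist())
C0=np.array([582.2,199.9,1.76])
for z in(103,106):
  p,e=fit([(D,[(80,-70,z),(80,70,z),(-80,-70,z),(-80,70,z)],g([(440,304),(738,325),(485,24),(750,38)]))],[585,185,1.76])
  for c0 in (cr,C0):
    d=p[:2]-c0[:2];c,s=np.cos(1.76),np.sin(1.76)
    print(z,p,e.round(1).tolist(),'in crate',c*d[0]+s*d[1],-s*d[0]+c*d[1],p[2]-c0[2])
```

```text
crate [583.13 198.78   1.76] [[-0.537269560003466, -0.6890104414859479], [0.6891767527421848, 0.24087075814867376], [-1.3374751608344297, 0.342397982288162], [1.1815175838165146, -0.1994486869832599]]
103 [587.3  179.39   1.76] [[-0.2, -0.3], [0.0, -1.0], [0.4, 0.8], [-0.2, 0.9]] in crate -19.83098404219301 -0.4478477747313474 0.0009979041488479279
103 [587.3  179.39   1.76] [[-0.2, -0.3], [0.0, -1.0], [0.4, 0.8], [-0.2, 0.9]] in crate -21.103475076647964 -1.1496207398463034 0.002755118800505496
106 [586.74 181.03   1.76] [[-0.4, -0.2], [0.2, -0.9], [0.3, 0.6], [-0.0, 0.7]] in crate -18.110246937004554 -0.20440704575877833 0.0010173059245515148
106 [586.74 181.03   1.76] [[-0.4, -0.2], [0.2, -0.9], [0.3, 0.6], [-0.0, 0.7]] in crate -19.382737971459512 -0.9061800108737352 0.002774520576209083
```

>>> drive_tool(
  deltas=[
    [[0, 0.014, -0.025], 0, 1],
    [[0, 0, -0.018], 0, 1],
    [[0, 0, 0], 0, 1],
    [[0, 0, 0], 0, 1],
  ],
)

```text
clock: 6.8
position: [595.4, 188.2, 280.6]
ee_rot: [0.013, -0.092, 0.996, -0.005]
ft_force: [0.1, 0.0, -1.9]
width: 13.0
```

```bash
python3 lid.py | tail -7; python3 -c "
from h import *
s=r.state();print(s['ft_force'],s['moment'])"
```

```text
[595.36 188.18 280.59] underside corners in crate frame
 [[-93.02  66.51  88.68]
 [ 66.96  65.54  86.67]
 [-93.82 -73.45  92.17]
 [ 66.16 -74.41  90.16]]
yaw err deg -0.3440008398896864
world move mm -3.7740458808594015 -1.3043627558296278 -1.4191234734251452
[ 0.13621106  0.02101803 -1.91732362] [ 0.05196832  0.02695423 -0.04007757]
```

>>> drive_tool(
  deltas=[
    [[-0.017, -0.003, -0.012], 0, 1],
    [[0, 0, 0], 0, 1],
  ],
)

```text
clock: 7.0
position: [590.1, 187.3, 277.0]
ee_rot: [0.013, -0.092, 0.996, -0.005]
ft_force: [-0.5, 0.3, -2.3]
width: 13.1
```

```bash
python3 lid.py | tail -7; python3 -c "
from h import *
s=r.state();print(s['ft_force'],s['moment'])"
```

```text
[590.05 187.3  276.97] underside corners in crate frame
 [[-92.9   71.83  85.04]
 [ 67.09  70.89  83.03]
 [-93.68 -68.12  88.56]
 [ 66.31 -69.07  86.55]]
yaw err deg -0.3382765526281971
world move mm 1.4908044177077255 -0.43239833579422365 2.2067238399828
[-0.4585236   0.32385125 -2.27869627] [-0.01115007 -0.00866404 -0.01388717]
```

>>> drive_tool(
  deltas=[
    [[0, 0, 0], 0, 0.6],
    [[0, 0, 0], 0, 0.5],
    [[0, 0, 0], 0, 0.4],
    [[0, 0, 0], 0, 0.4],
  ],
)

```text
clock: 7.4
position: [590.4, 187.5, 278.9]
ee_rot: [0.015, -0.092, 0.996, -0.005]
ft_force: [0.2, -0.4, -0.3]
width: 25.7
```

Run:
```python
from fit import *
s=r.state();print(s['position'],s['ft_force'],s['width'])
a=snap('scene','s6.png')[:,:,::-1];b=snap('side','d6.png')[:,:,::-1]
f=lambda i,x,y,w,h,k:cv2.resize(i[y:y+h,x:x+w],None,fx=k,fy=k,interpolation=cv2.INTER_CUBIC)
o=np.zeros((520,800,3),np.uint8)
o[:440,:400]=f(a,365,185,100,110,4);o[:520,400:]=f(b,247,225,100,130,4)
cv2.imwrite('pics/c6.png',o)
```

```text
[590.36 187.49 278.9 ] [ 0.17 -0.39 -0.33] 25.712142403591
```

View pics/c6.png

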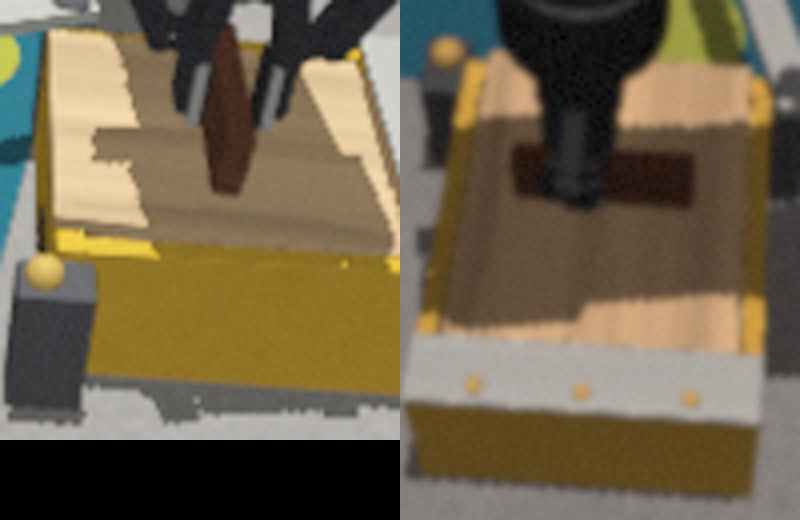

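>>> drive_tool(
  deltas=[
    [[0, 0, -0.03], 0, 0.4],
    [[0, 0, -0.018], 0, 0.4],
    [[-0.002, 0.013, 0], 0, 0.4],
    [[-0.002, 0.013, 0], 0, 0.4],
    [[-0.003, 0.013, 0], 0, 0.4],
  ],
)

```text
clock: 8.0
position: [588.3, 199.0, 262.8]
ee_rot: [0.015, -0.091, 0.996, -0.006]
ft_force: [-0.2, -1.8, -0.3]
width: 25.6
```

```bash
python3 -c "
from h import *
s=r.state();print(s['position'],s['ft_force'],s['width'])"
```

```text
[588.31163207 198.96746672 262.77631925] [-0.21074665 -1.75496247 -0.27749766] 25.6145307662774
```

>>> drive_tool(
  deltas=[
    [[-0.002, 0.012, 0], 0, 0.4],
    [[-0.002, 0.012, 0], 0, 0.4],
    [[-0.002, 0.008, 0], 0, 0.4],
  ],
)

```text
clock: 8.3
position: [586.4, 208.5, 262.3]
ee_rot: [0.015, -0.091, 0.996, -0.009]
ft_force: [2.4, -6.8, -2.8]
width: 26.0
```

>>> drive_tool(
  deltas=[
    [[-0.002, 0.01, 0], 0, 0.4],
    [[-0.002, 0.008, 0], 0, 0.4],
    [[0, 0.002, 0], 0, 0.4],
  ],
)

```text
clock: 8.6
position: [585.8, 212.0, 261.5]
ee_rot: [0.015, -0.089, 0.996, -0.015]
ft_force: [1.6, -6.3, -1.1]
width: 25.1
```

Run:
```python
from fit import *
s=r.state();print(s['position'],s['ft_force'],s['width'])
a=snap('scene','s7.png')[:,:,::-1];b=snap('side','d7.png')[:,:,::-1]
f=lambda i,x,y,w,h,k:cv2.resize(i[y:y+h,x:x+w],None,fx=k,fy=k,interpolation=cv2.INTER_CUBIC)
o=np.zeros((520,800,3),np.uint8)
o[:440,:400]=f(a,365,185,100,110,4);o[:520,400:]=f(b,247,225,100,130,4)
cv2.imwrite('pics/c7.png',o)
```

```text
[585.79 212.03 261.48] [ 1.6  -6.32 -1.06] 25.08687825934756
```

View pics/c7.png

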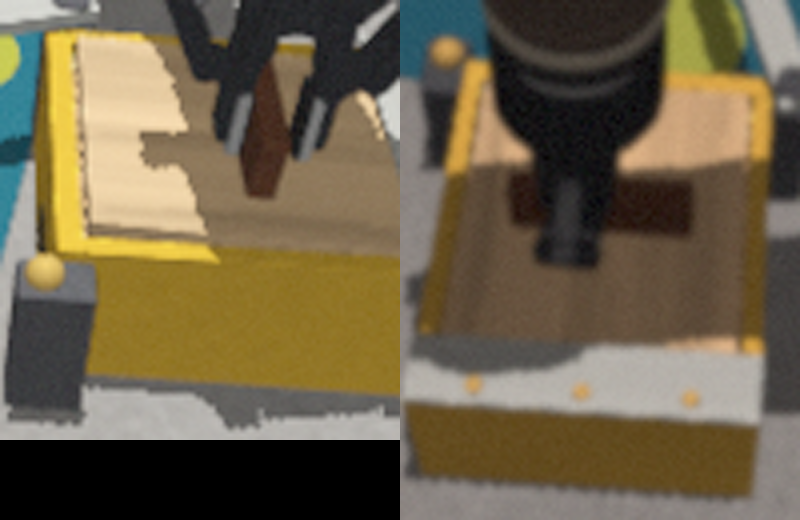

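>>> drive_tool(
  deltas=[
    [[-0.001, 0.007, 0], 0, 0.4],
    [[0, 0.005, -0.01], 0, 0.4],
    [[0, 0.003, -0.012], 0, 0.4],
  ],
)

```text
clock: 9.0
position: [585.9, 212.9, 256.6]
ee_rot: [0.016, -0.087, 0.996, -0.022]
ft_force: [-9.3, -8.6, 29.1]
width: 25.3
```

```bash
python3 -c "
from h import *
s=r.state();print(s['position'],s['ft_force'],s['width'])"
```

```text
[585.90083372 212.88457863 256.64963136] [-9.32317337 -8.59280374 29.08466718] 25.252217811173935
```

>>> drive_tool(
  deltas=[
    [[0, 0, 0.01], 0, 0.4],
    [[0.002, -0.015, 0.01], 0, 0.3],
    [[0, 0, 0.1], 0, 0],
    [[0, 0, 0.13], 0, -0.3],
    [[0, 0, 0.13], 0, -0.3],
    [[0, 0, 0], 0, -0.3],
  ],
)

```text
clock: 9.6
position: [585.1, 208.6, 374.4]
ee_rot: [0.015, -0.088, 0.996, -0.02]
ft_force: [-0.1, 0.4, 0.1]
width: 55.6
```

Run:
```python
from fit import *
s=r.state();print(s['position'],s['ft_force'],s['width'])
a=snap('scene','s8.png')[:,:,::-1];snap('side','d8.png');b=snap('wrist','w8.png')[:,:,::-1]
f=lambda i,x,y,w,h,k:cv2.resize(i[y:y+h,x:x+w],None,fx=k,fy=k,interpolation=cv2.INTER_CUBIC)
o=np.zeros((600,800,3),np.uint8)
o[:520,:520]=f(a,365,180,130,130,4);o[:175,520:]=f(b,0,0,640,400,.4375)[:175]
o=np.zeros((600,800,3),np.uint8);o[:300,:480]=f(a,365,185,120,75,4);o[300:,:480]=f(b,0,0,640,400,.75)
cv2.imwrite('pics/c8.png',o[:,:480])
```

```text
[585.06 208.63 374.38] [-0.09  0.36  0.13] 55.569948670859645
```

View pics/c8.png

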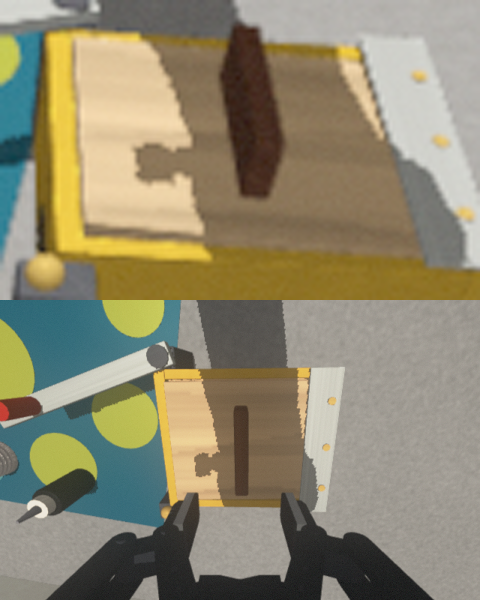

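Run:
```python
from fit import *
C=np.array([584.4,197.6,1.7603])
S=cam('scene');D=cam('side');Wc=cam('wrist')
o=w2pix(*S,X(C,[(-92,-82.5,84),(-92,82.5,84),(-80,-70,83),(-80,-70,93),(-80,70,83),(0,-45,119),(0,45,119)]))
print('s8 crop',((o-[365,185])*4).round(0).tolist())
o=w2pix(*Wc,X(C,[(-80,-70,83),(-80,70,83),(80,70,83),(0,-45,119),(0,45,119),(-80,94,98)]));print('w8 crop',(o*.75+[0,300]).round(0).tolist())
k=pix2w(*Wc,(5,145),109);h=pix2w(*Wc,(209,75),98)
print('knob',k,'hinge',h,X(C,[(-80,94,98)]),np.hypot(*(k-h)[:2]))
for q in(1.45,1.4,1.35,1.3):
  kn=X(C,[(-80-150*np.sin(q),94-150*np.cos(q),109)]);print(q,kn,w2pix(*S,kn),w2pix(*D,kn),w2pix(*Wc,kn))
```

```text
s8 crop [[58.0, 248.0], [47.0, 27.0], [83.0, 232.0], [85.0, 216.0], [70.0, 44.0], [267.0, 147.0], [242.0, 26.0]]
w8 crop [[179.0, 500.0], [166.0, 384.0], [319.0, 382.0], [241.0, 498.0], [240.0, 413.0], [157.0, 359.0]]
knob [581.63 -48.07 109.  ] hinge [505.1  100.72  98.  ] [[507.15 101.33  98.  ]] 167.3175755764629
1.45 [[552.95 -41.51 109.  ]] [[312.71 180.84]] [[338.8  188.34]] [[  7.25 107.76]]
1.4 [[560.04 -39.04 109.  ]] [[312.88 182.94]] [[335.58 188.51]] [[ 12.21 118.27]]
1.35 [[566.99 -36.22 109.  ]] [[313.24 185.06]] [[332.38 188.81]] [[ 17.51 128.46]]
1.3 [[573.79 -33.06 109.  ]] [[313.78 187.2 ]] [[329.21 189.22]] [[ 23.12 138.33]]
```

>>> drive_tool(
  deltas=[
    [[-0.01, -0.13, 0], 0, -0.3],
    [[-0.01, -0.15, 0], 0, -0.3],
    [[-0.01, -0.15, 0], 0, -0.3],
    [[-0.01, -0.15, 0], 0, -0.3],
    [[-0.01, -0.15, -0.05], 0, -0.3],
    [[0, -0.1, 0], 0, -0.3],
    [[0, 0, 0], 0, -0.3],
  ],
)

```text
clock: 10.45
position: [565.3, -46.5, 338.6]
ee_rot: [0.002, -0.091, 0.996, -0.02]
ft_force: [0.2, 0.7, 0.3]
width: 55.4
```

Run:
```python
from fit import *
C=np.array([584.4,197.6,1.7603])
s=r.state();Wc=cam('wrist',s);im=snap('wrist','w9.png');print(s['position'],R(s['ee_rot'])[:,2])
hs=cv2.cvtColor(im,cv2.COLOR_RGB2HSV);m=((hs[...,0]<6)|(hs[...,0]>174))&(hs[...,1]>180)&(hs[...,2]>90)
n,l,st,ce=cv2.connectedComponentsWithStats(m.astype(np.uint8));i=1+np.argmax(st[1:,4]);print(st[i],ce[i])
for q in(1.45,1.4,1.35,1.3,1.25,1.2):
  kn=X(C,[(-80-150*np.sin(q),94-150*np.cos(q),109)]);print(q,kn,w2pix(*Wc,kn))
b=pix2w(*cam('scene'),(284,277),0);print('bottle',b, 'knob0',X(C,[(-80,-56,91)]),'tip0',X(C,[(-80,-104,91)]))
```

```text
[565.33 -46.48 338.56] [ 0.01 -0.04 -1.  ]Traceback (most recent call last):
  File "<stdin>", line 5, in <module>
    return _wrapfunc(a, 'argmax', axis=axis, out=out, **kwds)
    return bound(*args, **kwds)
ValueError: attempt to get argmax of an empty sequence
```

View pics/w9.png

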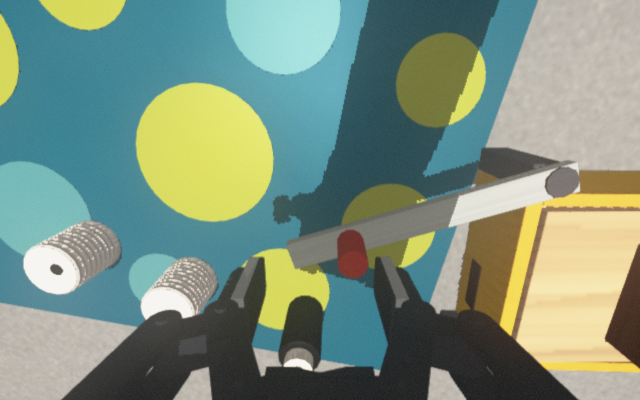

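Run:
```python
from fit import *
C=np.array([584.4,197.6,1.7603])
s=r.state();Wc=cam('wrist',s)
k=pix2w(*Wc,(354,266),109);h=pix2w(*Wc,(562,182),98);e=pix2w(*Wc,(291,252),96)
print('knob',k,'hinge',h,'dist',np.hypot(*(k-h)[:2]),'tip',e)
c,sn=np.cos(C[2]),np.sin(C[2])
for p in(k,e):
  d=(p-np.array([507.2,101.3,0]));dc=np.array([c*d[0]+sn*d[1],-sn*d[0]+c*d[1]]);print('q',np.arctan2(-dc[0],-dc[1]),np.hypot(*dc))
b=pix2w(*cam('scene'),(284,277),0);b2=pix2w(*Wc,(298,357),108);print('bottle',b,b2,'knob0',X(C,[(-80,-56,91)]),'tip0',X(C,[(-80,-104,91)]))
Rm=R(s['ee_rot']);print('grasp pt',s['position']+Rm[:,2]*165, 'tool axes',Rm)
```

```text
knob [590.15 -24.79 109.  ] hinge [505.16  99.99  98.  ] dist 150.9737832956994 tip [595.23 -71.74  96.  ]
q 1.178379846470041 150.92834813843035
q 1.2897018356775523 194.13949969686408
bottle [730.59 -48.7    0.  ] [681.89 -50.92 108.  ] knob0 [[654.47 129.58  91.  ]] tip0 [[701.61 138.62  91.  ]]
grasp pt [566.22 -51.68 173.22] tool axes [[-0.98 -0.18  0.01]
 [-0.18  0.98 -0.04]
 [ 0.   -0.04 -1.  ]]
```

>>> drive_tool(
  deltas=[
    [[0.076, 0.09, 0], 0, -0.3],
    [[0, 0, -0.1], 0, -0.3],
    [[0, 0, -0.08], 0, -0.3],
    [[0, 0, 0], 0, -0.3],
  ],
  force=25,
)

```text
clock: 10.9
position: [588.2, -13.9, 279.3]
ee_rot: [-0.001, -0.093, 0.996, -0.018]
ft_force: [0.1, 0.1, 0.3]
width: 55.6
```

Run:
```python
from fit import *
s=r.state();Wc=cam('wrist',s);im=snap('wrist','w10.png');Rm=R(s['ee_rot']);print(s['position'],'tip pt',s['position']+Rm[:,2]*170,Rm[:,2])
print(w2pix(*Wc,np.array([[590,-25,109],[590,-25,96]])))
cv2.imwrite('pics/w10c.png',im[120:400,140:540,::-1])
```

```text
[588.19 -13.92 279.35] tip pt [588.51 -20.11 109.46] [ 0.   -0.04 -1.  ]
[[310.13 274.47]
 [311.65 262.11]]
```

View pics/w10c.png

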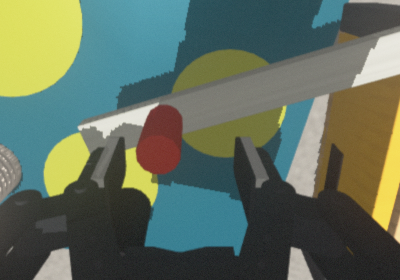

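>>> drive_tool(
  deltas=[
    [[0.003, -0.024, -0.018], 0, -0.3],
    [[0, 0, -0.01], 0, 0],
    [[0, 0, 0], 0, 1],
    [[0, 0, 0], 0, 1],
    [[0, 0, 0], 0, 1],
    [[0, 0, 0], 0, 1],
  ],
  force=25,
)

```text
clock: 11.55
position: [590.5, -22.0, 275.1]
ee_rot: [0.002, -0.093, 0.995, -0.02]
ft_force: [0.6, -0.6, -3.2]
width: 18.9
```

```bash
cat > k.py <<'E'
from fit import *
C=np.array([584.4,197.6,1.7603])
s=r.state();Rm=R(s['ee_rot']);t=s['position']+Rm[:,2]*170
c,sn=np.cos(C[2]),np.sin(C[2]);d=t-np.array([507.2,101.3,0]);dc=np.array([c*d[0]+sn*d[1],-sn*d[0]+c*d[1]])
print('clk',s['clock'],'tcp',s['position'],'tip',t,'q,rad',np.arctan2(-dc[0],-dc[1]),np.hypot(*dc),'F',s['ft_force'],'w',s['width'],'j6',s['joint_pos'][5])
q0=np.arctan2(-dc[0],-dc[1])
for q in np.linspace(q0,0,9)[1:]:
    kn=X(C,[(-80-150*np.sin(q),94-150*np.cos(q),100)])[0];print(round(q,2),kn[:2]-t[:2])
E
python3 k.py
```

```text
clk 11.55 tcp [590.5  -22.03 275.1 ] tip [591.87 -28.69 105.23] q,rad 1.1829605967308057 155.13909934412098 F [ 0.58 -0.56 -3.17] w 18.90767567570222 j6 -0.21555766279540636
1.04 [14.77 17.76]
0.89 [30.22 33.65]
0.74 [43.17 51.64]
0.59 [53.32 71.33]
0.44 [60.46 92.31]
0.3 [ 64.43 114.11]
0.15 [ 65.15 136.26]
0.0 [ 62.59 158.27]
```

>>> drive_tool(
  deltas=[
    [[0.057, 0.044, 0], 0, 1],
    [[0.05, 0.053, 0], 0, 1],
    [[0.042, 0.06, 0], 0, 1],
    [[0.033, 0.066, 0], 0, 1],
  ],
)

```text
clock: 11.95
position: [650.9, 38.4, 275.6]
ee_rot: [0.008, -0.088, 0.996, -0.03]
ft_force: [11.8, -7.7, -5.3]
width: 12.0
```

```bash
python3 k.py
```

```text
clk 11.95 tcp [650.9   38.36 275.64] tip [654.52  28.44 105.97] q,rad 0.6487787086461481 164.3503744125816 F [11.84 -7.72 -5.25] w 12.028990218967541 j6 -0.10621047395629674
0.57 [-7.97 17.5 ]
0.49 [-3.94 28.97]
0.41 [-0.85 40.74]
0.32 [ 1.27 52.71]
0.24 [ 2.42 64.82]
0.16 [ 2.58 76.98]
0.08 [ 1.75 89.11]
0.0 [ -0.05 101.14]
```

```bash
cat > red.py <<'E'
from fit import *
C=np.array([584.4,197.6,1.7603])
c,sn=np.cos(C[2]),np.sin(C[2])
for n in('side','scene','wrist'):
    cm=cam(n);im=snap(n,'r_%s_%d.png'%(n,r.state()['clock']*100)).astype(int)
    m=(im[...,0]>80)&(im[...,0]>3*im[...,1])&(im[...,0]>3*im[...,2])
    if n!='wrist': m[:140]=0; m[:,:200]=0
    k,l,st,ce=cv2.connectedComponentsWithStats(m.astype(np.uint8))
    if k<2: print(n,'none');continue
    i=1+np.argmax(st[1:,4]);u,v=ce[i];p=pix2w(*cm,(u,v),102);d=p-np.array([507.2,101.3,0]);dc=np.array([c*d[0]+sn*d[1],-sn*d[0]+c*d[1]])
    print(n,st[i],ce[i],'at z102',p,'q,rad',np.arctan2(-dc[0],-dc[1]),np.hypot(*dc))
E
python3 red.py
```

```text
side none
scene [333 201   6  19  52] [334.98 209.54] at z102 [623.32  24.51 102.  ] q,rad 0.7737554925785352 139.214529099068
wrist [321 269   1   1   1] [321. 269.] at z102 [658.03  30.38 102.  ] q,rad 0.629025491521673 166.6740000054016
```

>>> drive_tool(
  deltas=[
    [[0, 0, 0.01], 0, 0],
    [[0, 0, 0.04], 0, -0.3],
    [[0, 0, 0.1], 0, -0.3],
    [[0, 0, 0], 0, -0.3],
  ],
)

```text
clock: 12.5
position: [653.1, 39.3, 327.4]
ee_rot: [0.013, -0.089, 0.996, -0.03]
ft_force: [0.6, 0.4, 0.5]
width: 55.3
```

```bash
python3 red.py; python3 k.py|head -1
```

```text
side none
scene [329 200   9  19 159] [333.01 208.89] at z102 [622.45  20.32 102.  ] q,rad 0.8019933939698242 140.85688105537176
wrist none
clk 12.65 tcp [652.31  39.29 322.35] tip [656.43  29.32 152.69] q,rad 0.638913028640741 165.68682588728828 F [ 0.62 -0.4  -0.6 ] w 55.21745731213093 j6 -0.10702881718398566
```

Run:
```python
from fit import *
p=pix2w(*cam('scene'),(333.5,209.3),91);C=np.array([584.4,197.6,1.7603]);c,sn=np.cos(C[2]),np.sin(C[2])
def q(p):
    d=p-np.array([507.2,101.3,0]);dc=np.array([c*d[0]+sn*d[1],-sn*d[0]+c*d[1]]);return np.arctan2(-dc[0],-dc[1]),np.hypot(*dc)
print('scene z91',p,q(p))
cm=cam('wrist');im=snap('wrist','w12.png').astype(int)
m=(im[...,0]>50)&(im[...,0]>2.5*im[...,1])&(im[...,0]>2.5*im[...,2])
k,l,st,ce=cv2.connectedComponentsWithStats(m.astype(np.uint8))
for i in 1+np.argsort(-st[1:,4])[:3]:
    u,v=ce[i];P=pix2w(*cm,(u,v),100);print('wrist',st[i],ce[i],P,q(P));P=pix2w(*cm,(u,st[i][1]+st[i][3]-8),109);print('  top',P,q(P))
```

```text
scene z91 [610.69  18.64  91.  ] (np.float64(0.8634657988241232), np.float64(132.44310552873276))
wrist [330 224   2   2   2] [330.5 224.5] [650.45  32.14 100.  ] (np.float64(0.6392686905664259), np.float64(159.0692870439811))
  top [642.32  30.85 109.  ] (np.float64(0.6701407301276364), np.float64(152.37973304793155))
wrist [303 219   1   1   1] [303. 219.] [650.25  13.49 100.  ] (np.float64(0.7400624916714685), np.float64(167.85236644172755))
  top [641.8   13.16 109.  ] (np.float64(0.7693043707517027), np.float64(160.8893810541138))
wrist [331 221   1   1   1] [331. 221.] [647.91  32.   100.  ] (np.float64(0.6471436207756918), np.float64(156.85515842785782))
  top [639.61  30.65 109.  ] (np.float64(0.6796618241735017), np.float64(150.0772780051975))
```

Run:
```python
from h import *
im=cv2.imread('pics/w12.png')
o=cv2.convertScaleAbs(im[100:400,120:520],alpha=1.5);a=cv2.imread('pics/r_scene_1250.png');
import glob;print(glob.glob('pics/r_scene*'))
cv2.imwrite('pics/w12c.png',o)
```

```text
['pics/r_scene_1200.png', 'pics/r_scene_1255.png'][ WARN:0@0.195] global loadsave.cpp:275 findDecoder imread_('pics/r_scene_1250.png'): can't open/read file: check file path/integrity
```

View pics/w12c.png

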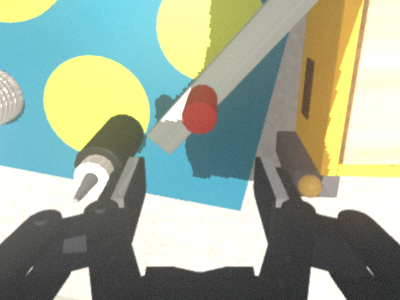

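```bash
python3 - <<'E'
from fit import *
C=np.array([584.4,197.6,1.7603]);c,sn=np.cos(C[2]),np.sin(C[2])
def q(p):
    d=p-np.array([507.2,101.3,0]);dc=np.array([c*d[0]+sn*d[1],-sn*d[0]+c*d[1]]);return np.arctan2(-dc[0],-dc[1]),np.hypot(*dc)
cm=cam('wrist')
for uv,z in(((319,217),109),((285,243),96),((297.,152.)[::-1],96)):
    P=pix2w(*cm,uv,z);print(P,q(P))
P=pix2w(*cm,(319,217),109)
for qq in (.8,.75,.7,.65): print(qq,w2pix(*cm,X(C,[(-80-150*np.sin(qq),94-150*np.cos(qq),109)])))
s=r.state();Z=R(s['ee_rot'])[:,2];print(s['position'],Z,'tcp target',P-Z*(170/-Z[2]*-1)*1)
E
python3 k.py|head -1
```

```text
[642.52  23.56 109.  ] (np.float64(0.7109836334132738), np.float64(156.06075479991537))
[671.69   3.73  96.  ] (np.float64(0.7248702673941831), np.float64(191.2457860411195))
[738.87 -91.34  96.  ] (np.float64(0.8831707317524887), np.float64(301.3023248252166))
0.8 [[309.4  195.98]]
0.75 [[318.22 204.13]]
0.7 [[327.33 211.76]]
0.65 [[336.7  218.86]]
[652.23  39.23 321.63] [ 0.02 -0.06 -1.  ] tcp target [646.47  13.56 -61.  ]
clk 12.7 tcp [652.23  39.23 321.63] tip [656.18  29.26 151.96] q,rad 0.6399208801843321 165.4846708052875 F [ 0.38 -0.29  0.87] w 55.49395566309247 j6 -0.1070005444818054
```

>>> drive_tool(
  deltas=[
    [[-0.05, -0.02, 0], 0, 0.1],
    [[0, 0, -0.09], 0, 0.1],
    [[0, 0, -0.06], 0, 0.2],
    [[0, 0, 0], 0, 0.2],
  ],
)

```text
clock: 13.1
position: [635.2, 33.1, 273.1]
ee_rot: [0.007, -0.089, 0.996, -0.03]
ft_force: [-0.8, 1.4, -0.3]
width: 34.3
```

```bash
python3 k.py
```

```text
clk 13.1 tcp [635.23  33.14 273.09] tip [638.46  23.17 103.41] q,rad 0.7264116897160735 152.7493190027285 F [-0.77  1.43 -0.26] w 34.32821094160234 j6 -0.11502111193726226
0.64 [ 4.02 13.44]
0.54 [ 9.33 25.97]
0.45 [13.48 38.94]
0.36 [16.44 52.23]
0.27 [18.18 65.73]
0.18 [18.69 79.34]
0.09 [17.97 92.94]
0.0 [ 16.01 106.41]
```

>>> drive_tool(
  deltas=[
    [[0.016, 0.045, 0], 0, 0.2],
    [[0.018, 0.043, 0], 0, 0.2],
    [[0.014, 0.044, 0], 0, 0.2],
    [[0.01, 0.045, 0], 0, 0.2],
  ],
)

```text
clock: 13.5
position: [654.6, 88.7, 274.7]
ee_rot: [0.008, -0.088, 0.996, -0.031]
ft_force: [1.5, -2.3, -2.0]
width: 34.1
```

```bash
python3 k.py
```

```text
clk 13.5 tcp [654.6   88.71 274.68] tip [658.15  78.42 105.03] q,rad 0.33993027896259453 152.67641213392878 F [ 1.49 -2.28 -1.99] w 34.11142717091589 j6 -0.029481485884484314
0.3 [-1.87  6.75]
0.25 [-1.32 13.1 ]
0.21 [-1.04 19.46]
0.17 [-1.03 25.84]
0.13 [-1.29 32.2 ]
0.08 [-1.82 38.55]
0.04 [-2.62 44.88]
0.0 [-3.69 51.16]
```

>>> drive_tool(
  deltas=[
    [[-0.003, 0.045, -0.012], 0, 0.2],
    [[0, 0.045, 0], 0, 0.2],
    [[-0.003, 0.045, 0], 0, 0.2],
    [[-0.003, 0.04, 0], 0, 0.2],
  ],
)

```text
clock: 13.9
position: [654.5, 139.9, 271.2]
ee_rot: [0.01, -0.085, 0.995, -0.045]
ft_force: [7.1, -40.6, -2.5]
width: 34.5
```

```bash
python3 k.py
```

```text
clk 13.9 tcp [654.51 139.86 271.22] tip [659.34 124.92 101.95] q,rad 0.03547834048446118 153.96070291874022 F [  7.05 -40.58  -2.53] w 34.480602517469634 j6 0.05598717700190194
0.03 [-4.06  0.07]
0.03 [-4.17  0.73]
0.02 [-4.28  1.39]
0.02 [-4.39  2.04]
0.01 [-4.51  2.7 ]
0.01 [-4.63  3.35]
0.0 [-4.75  4.01]
0.0 [-4.87  4.66]
```

>>> drive_tool(
  deltas=[
    [[0, -0.022, 0], 0, 0.1],
    [[0, 0, 0.05], 0, 0],
    [[0, 0, 0.12], 0, -0.1],
    [[0, -0.05, 0.12], 0, -0.1],
    [[0, -0.05, 0], 0, -0.1],
  ],
)

```text
clock: 14.4
position: [651.6, 108.2, 357.5]
ee_rot: [0.006, -0.088, 0.995, -0.045]
ft_force: [0.2, 0.6, 0.9]
width: 46.7
```

```bash
python3 k.py|head -1
python3 - <<'E'
from fit import *
C=np.array([584.4,197.6,1.7603])
a=snap('scene','s13.png')[:,:,::-1];cm=cam('wrist');b=snap('wrist','w13.png')[:,:,::-1]
for q in(0,.05,.1,.2):
  K3=X(C,[(-80-150*np.sin(q),94-150*np.cos(q),109),(-80-198*np.sin(q),94-198*np.cos(q),96)])
  print(q,((w2pix(*cam('scene'),K3)-[365,185])*4).round(),w2pix(*cm,K3).round())
o=np.zeros((400,800,3),np.uint8);o[:,:400]=cv2.resize(a[185:285,365:465],None,fx=4,fy=4,interpolation=2);o[:,400:]=b[:,120:520]
cv2.imwrite('pics/c13.png',o)
E
```

```text
clk 14.4 tcp [651.56 108.17 357.53] tip [654.78  92.99 188.24] q,rad 0.24573211930227024 147.81075469606097 F [0.2  0.56 0.94] w 46.692037273976034 j6 0.005502330620561993
0 [[ 88. 169.]
 [ 90. 266.]] [[381. 230.]
 [376. 277.]]
0.05 [[ 71. 168.]
 [ 67. 264.]] [[370. 230.]
 [364. 277.]]
0.1 [[ 55. 166.]
 [ 45. 261.]] [[360. 229.]
 [352. 276.]]
0.2 [[ 22. 161.]
 [ -0. 253.]] [[340. 226.]
 [329. 272.]]
```

View pics/c13.png

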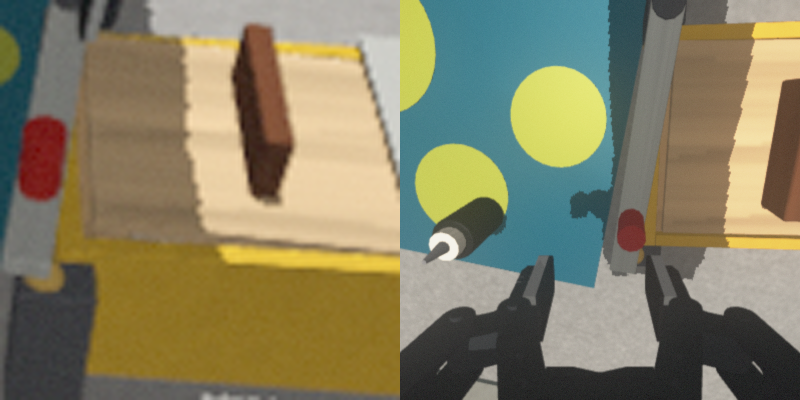

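Run:
```python
from fit import *
C=np.array([584.4,197.6,1.7603]);c,sn=np.cos(C[2]),np.sin(C[2])
cm=cam('wrist')
for q in(0,.1,.15,.2,.25):
  K3=X(C,[(-80-150*np.sin(q),94-150*np.cos(q),132),(-80-150*np.sin(q),94-150*np.cos(q),96),(-80-198*np.sin(q)+11*np.cos(q),94-198*np.cos(q)-11*np.sin(q),96),(-80-198*np.sin(q)-11*np.cos(q),94-198*np.cos(q)+11*np.sin(q),96)])
  print(q,K3[0],'scene',((w2pix(*cam('scene'),K3)-[365,185])*4).round().tolist(),'wrist',(w2pix(*cm,K3)+[280,0]).round().tolist())
```

```text
0 [654.47 129.58 132.  ] scene [[94.0, 131.0], [85.0, 190.0], [115.0, 267.0], [65.0, 264.0]] wrist [[663.0, 246.0], [658.0, 226.0], [669.0, 280.0], [642.0, 279.0]]
0.1 [656.55 114.73 132.  ] scene [[60.0, 128.0], [52.0, 187.0], [70.0, 264.0], [19.0, 258.0]] wrist [[640.0, 244.0], [639.0, 224.0], [645.0, 279.0], [618.0, 276.0]]
0.15 [657.04 107.25 132.  ] scene [[43.0, 126.0], [36.0, 185.0], [47.0, 262.0], [-3.0, 253.0]] wrist [[629.0, 243.0], [629.0, 223.0], [633.0, 278.0], [607.0, 274.0]]
0.2 [657.14  99.75 132.  ] scene [[26.0, 123.0], [20.0, 182.0], [24.0, 259.0], [-25.0, 248.0]] wrist [[618.0, 241.0], [620.0, 221.0], [621.0, 276.0], [595.0, 271.0]]
0.25 [656.88  92.26 132.  ] scene [[10.0, 120.0], [4.0, 178.0], [2.0, 254.0], [-46.0, 243.0]] wrist [[607.0, 238.0], [610.0, 219.0], [609.0, 274.0], [584.0, 268.0]]
```

>>> drive_tool(
  deltas=[
    [[0.007, -0.06, 0], 0, 1],
    [[0, 0, 0], 0, 1],
    [[0, 0, -0.09], 0, 1],
    [[0, 0, -0.12], 0, 1],
    [[0, 0, -0.07], 0, 1],
    [[0, 0, 0], 0, 1],
  ],
  force=60,
)

```text
clock: 15.1
position: [652.6, 88.9, 264.3]
ee_rot: [0.002, -0.087, 0.995, -0.045]
ft_force: [-0.8, -2.5, 16.1]
width: 0.1
```

```bash
python3 k.py|head -1
```

```text
clk 15.1 tcp [652.56  88.92 264.34] tip [654.68  73.92  95.02] q,rad 0.37306305852032 150.0037186967069 F [-0.84 -2.46 16.09] w 0.1484642988768704 j6 -0.02177797849319129
```

>>> drive_tool(
  deltas=[
    [[0, 0, 0.025], 0, 1],
    [[0, 0, 0.01], 0, 1],
    [[0, 0, 0], 0, 1],
  ],
)

```text
clock: 15.4
position: [651.8, 89.2, 272.9]
ee_rot: [0.0, -0.087, 0.995, -0.044]
ft_force: [-0.9, -0.4, 0.3]
width: -0.2
```

```bash
python3 k.py|head -1
python3 - <<'E'
from fit import *
C=np.array([584.4,197.6,1.7603])
a=snap('scene','s14.png')[:,:,::-1];b=snap('wrist','w14.png')[:,:,::-1];cm=cam('wrist')
for q in(.15,.25,.35):
  K3=X(C,[(-80-150*np.sin(q),94-150*np.cos(q),132)]);print(q,((w2pix(*cam('scene'),K3)-[345,185])*4).round().tolist(),(w2pix(*cm,K3)+[280,0]).round())
o=np.zeros((400,800,3),np.uint8);o[:,:400]=cv2.resize(a[185:285,345:445],None,fx=4,fy=4,interpolation=2);o[:,400:]=b[:,120:520]
cv2.imwrite('pics/c14.png',o)
E
```

```text
clk 15.4 tcp [651.76  89.21 272.92] tip [653.23  74.28 103.58] q,rad 0.3724373444589017 148.5051987784964 F [-0.87 -0.39  0.28] w -0.1739935765492793 j6 -0.021364847772733217
0.15 [[123.0, 126.0]] [[669. 333.]]
0.25 [[90.0, 120.0]] [[634. 325.]]
0.35 [[58.0, 112.0]] [[600. 315.]]
```

View pics/c14.png

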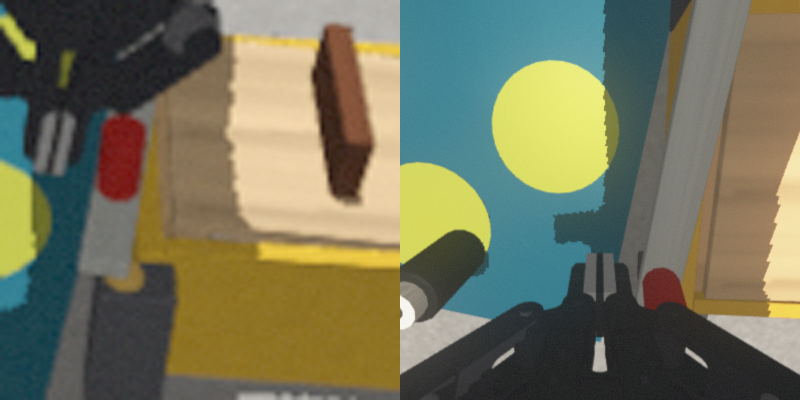

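>>> drive_tool(
  deltas=[
    [[0.004, 0.025, 0.012], 0, 1],
    [[0.003, 0.02, 0.003], 0, 1],
    [[0, 0.02, 0], 0, 1],
    [[0, 0.015, 0], 0, 1],
  ],
)

```text
clock: 15.9
position: [653.1, 105.6, 275.2]
ee_rot: [-0.004, -0.082, 0.995, -0.059]
ft_force: [-0.1, -16.1, 2.6]
width: 0.0
```

```bash
python3 k.py|head -1
```

```text
clk 15.9 tcp [653.14 105.62 275.2 ] tip [653.59  85.67 106.37] q,rad 0.29585183559521033 147.21911903399405 F [ -0.14 -16.09   2.57] w 0.043256254421823404 j6 0.017524932831104522
```

>>> drive_tool(
  deltas=[
    [[0, 0.03, 0], 0, 1],
    [[0, 0.03, 0], 0, 1],
  ],
)

```text
clock: 16.1
position: [653.1, 114.7, 275.1]
ee_rot: [-0.005, -0.078, 0.994, -0.074]
ft_force: [0.2, -32.1, 1.1]
width: 0.2
```

```bash
python3 k.py|head -1
```

```text
clk 16.1 tcp [653.11 114.72 275.05] tip [653.27  89.71 106.9 ] q,rad 0.26870986019276216 146.52878289351705 F [  0.16 -32.11   1.15] w 0.19391351220960917 j6 0.04666386886698725
```

Run:
```python
from fit import *
a=snap('scene','s15.png')[:,:,::-1];b=snap('side','d15.png')[:,:,::-1]
o=np.zeros((480,800,3),np.uint8);o[:480,:400]=cv2.resize(a[165:285,345:445],None,fx=4,fy=4,interpolation=2);o[:,400:]=cv2.resize(b[180:300,235:335],None,fx=4,fy=4,interpolation=2)
cv2.imwrite('pics/c15.png',o)
```

```text
(no output)
```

View pics/c15.png

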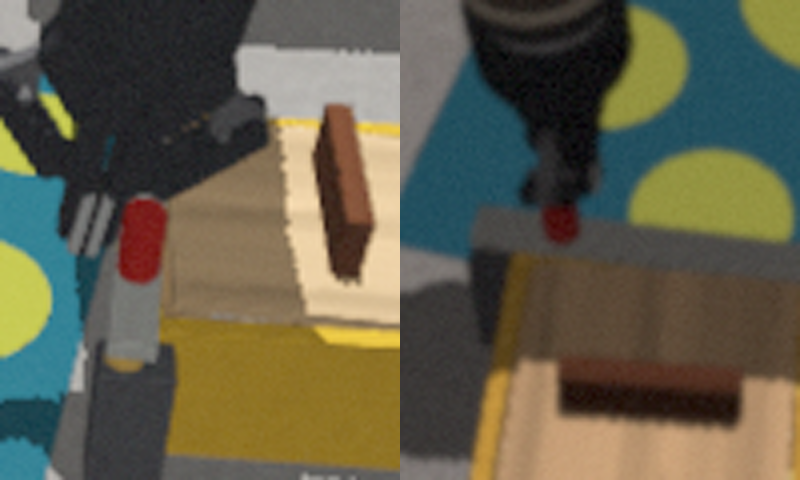

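Run:
```python
from h import *
w=cv2.imread('pics/w13.png')[20:290,330:530]; a=cv2.imread('pics/w14.png')[0:330,400:640]
w=cv2.convertScaleAbs(w,alpha=1.4);a=cv2.convertScaleAbs(a,alpha=1.4)
w=cv2.resize(w,None,fx=2,fy=2,interpolation=2);a=cv2.resize(a,None,fx=1.64,fy=1.64,interpolation=2)
o=np.zeros((545,800,3),np.uint8);o[:540,:400]=w;o[:a.shape[0],402:402+a.shape[1]]=a
cv2.imwrite('pics/z.png',o)
```

```text
(no output)
```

View pics/z.png

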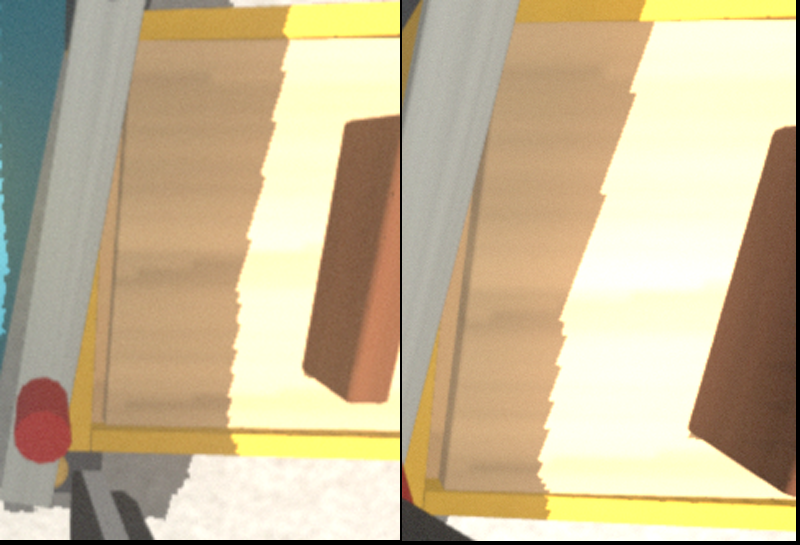

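Run:
```python
from fit import *
C=np.array([584.4,197.6,1.7603]);c,sn=np.cos(C[2]),np.sin(C[2])
def tc(P): d=P-np.array([C[0],C[1],0]);return np.array([c*d[0]+sn*d[1],-sn*d[0]+c*d[1],P[2]])
cm=cam('wrist',dict(position=np.array([651.56,108.17,357.53]),ee_rot=np.array([.006,-.088,.995,-.045])))
print('cam',tc(cm[1][:3,3]))
f=lambda x,y:(330+x/2,20+y/2)
for n,p,z in(('lid front near',(107,423),83),('lid front near z91',(107,423),91),('lid front mid',(115,250),83),('lid front far',(125,125),83),('strip front near',(93,423),84),('strip at z75',(93,423),75),('lid right near',(300,425),83),('wall in',(300,430),84),('wall out near',(300,456),84),('far wall in',(200,40),84),('far wall out',(200,12),84),('grip bottom-left',(305,372),83),('grip top near',(348,402),119),('grip top far',(345,122),119)):
    print(n,tc(pix2w(*cm,f(*p),z)))
```

```text
cam [-102.44   34.51  325.76]
lid front near [-71.86 -70.63  83.  ]
lid front near z91 [-72.86 -67.16  91.  ]
lid front mid [-72.64   1.43  83.  ]
lid front far [-71.63  45.94  83.  ]
strip front near [-77.77 -70.35  84.  ]
strip at z75 [-76.85 -74.25  75.  ]
lid right near [  5.82 -69.48  83.  ]
wall in [  5.71 -71.27  84.  ]
wall out near [  7.44 -82.97  84.  ]
far wall in [-48.26  72.41  84.  ]
far wall out [-49.1   80.85  84.  ]
grip bottom-left [  4.34 -46.61  83.  ]
grip top near [  4.16 -45.13 119.  ]
grip top far [-11.93  43.91 119.  ]
```

>>> drive_tool(
  deltas=[
    [[0, -0.04, 0], 0, 1],
    [[0, -0.02, 0.08], 0, 1],
    [[0, 0, 0.13], 0, 1],
    [[0, 0, 0.13], 0, 1],
    [[0.03, 0.1, 0], 0, 1],
    [[0, 0, 0], 0, 1],
  ],
)

```text
clock: 16.8
position: [661.6, 125.8, 379.3]
ee_rot: [-0.008, -0.076, 0.994, -0.074]
ft_force: [0.2, 0.1, 0.1]
width: -0.0
```

```bash
python3 k.py|head -1
python3 - <<'E'
from fit import *
b=snap('wrist','w16.png')[:,:,::-1];a=snap('scene','s16.png')[:,:,::-1]
s=r.state();np.save('s16.npy',s,allow_pickle=True)
cv2.imwrite('pics/w16c.png',np.hstack([cv2.convertScaleAbs(cv2.resize(b[0:300,200:500],(600,600),interpolation=2),alpha=1.3),np.vstack([cv2.resize(a[185:260,360:410],(200,300),interpolation=2),np.zeros((300,200,3),np.uint8)])]))
E
```

```text
clk 16.8 tcp [661.63 125.84 379.29] tip [660.94 100.78 211.15] q,rad 0.19288757653708688 153.74036906261313 F [0.2  0.09 0.14] w -0.011980364974641219 j6 0.06381049680712013
```

View pics/w16c.png

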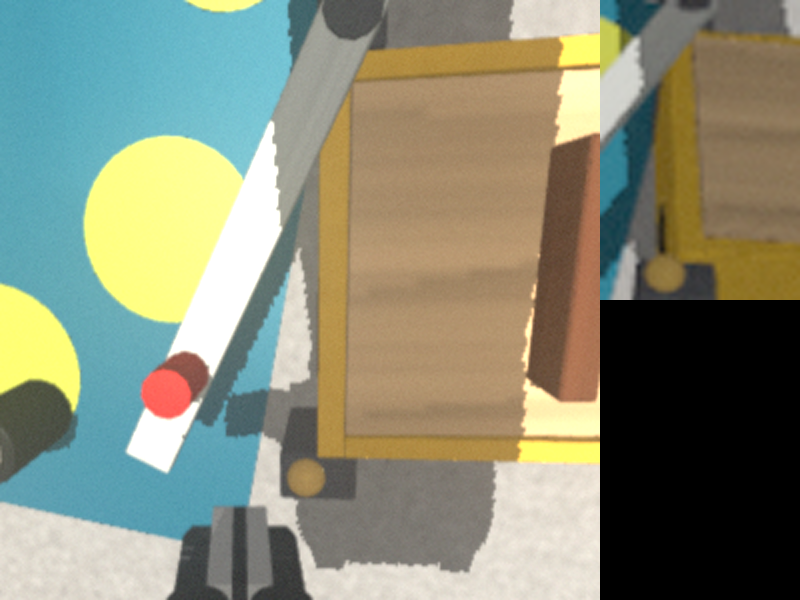

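>>> drive_tool(
  deltas=[
    [[-0.14, 0.05, 0], 0, 1],
    [[-0.14, 0.05, 0], 0, 1],
    [[0, 0, -0.12], 0, 1],
    [[0, 0, -0.12], 0, 1],
    [[0, 0, -0.08], 0, 1],
    [[0, 0, 0], 0, 1],
  ],
)

```text
clock: 17.5
position: [572.0, 152.6, 276.4]
ee_rot: [-0.01, -0.075, 0.994, -0.075]
ft_force: [-0.2, -0.6, 0.3]
width: 0.0
```

```bash
python3 k.py|head -1
```

```text
clk 17.5 tcp [571.97 152.62 276.38] tip [570.35 127.09 108.32] q,rad -0.19827369955996269 68.21034420163478 F [-0.18 -0.62  0.34] w 0.02408860143213319 j6 0.14326373229220726
```

>>> drive_tool(
  deltas=[
    [[0, 0, -0.045], 0, 1],
    [[0, 0, -0.015], 0, 1],
    [[0, 0, -0.01], 0, 1],
  ],
)

```text
clock: 17.8
position: [572.3, 152.0, 256.3]
ee_rot: [-0.01, -0.074, 0.994, -0.075]
ft_force: [-1.0, -0.8, 2.9]
width: -0.0
```

>>> drive_tool(
  deltas=[
    [[0, 0, -0.012], 0, 1],
    [[0, 0, 0], 0, 1],
  ],
)

```text
clock: 18.0
position: [572.4, 152.0, 256.2]
ee_rot: [-0.008, -0.074, 0.994, -0.074]
ft_force: [-0.2, 1.0, 0.8]
width: -0.4
```

>>> drive_tool(
  deltas=[
    [[0, 0, -0.03], 0, 1],
  ],
)

```text
clock: 18.1
position: [572.4, 152.3, 254.3]
ee_rot: [-0.005, -0.074, 0.994, -0.074]
ft_force: [-30.8, 0.7, 84.7]
width: -0.0
```

>>> drive_tool(
  deltas=[
    [[0, 0, -0.03], 0, 1],
  ],
)

```text
clock: 18.2
position: [571.5, 152.2, 254.4]
ee_rot: [-0.003, -0.075, 0.994, -0.074]
ft_force: [-30.4, -2.9, 70.0]
width: 0.1
```

>>> drive_tool(
  deltas=[
    [[0, 0, 0.02], 0, 1],
    [[0, 0, 0.12], 0, 1],
    [[0, 0, 0.13], 0, 1],
    [[0, 0, 0], 0, 1],
  ],
)

```text
clock: 18.6
position: [571.3, 152.2, 344.2]
ee_rot: [0.002, -0.074, 0.995, -0.073]
ft_force: [1.1, 1.0, -0.3]
width: -0.1
```

```bash
python3 k.py|head -1
python3 - <<'E'
from fit import *
C=np.array([584.4,197.6,1.7603]);c,sn=np.cos(C[2]),np.sin(C[2])
cm=cam('wrist',np.load('s16.npy',allow_pickle=True).item());P=pix2w(*cm,(283.5,196.5),132)
d=P-np.array([507.2,101.3,0]);dc=np.array([c*d[0]+sn*d[1],-sn*d[0]+c*d[1]]);print(P,np.arctan2(-dc[0],-dc[1]),np.hypot(*dc))
for n in('scene','side'):
    im=snap(n,'r17%s.png'%n).astype(int);m=(im[...,0]>60)&(im[...,0]>3*im[...,1])&(im[...,0]>3*im[...,2]);m[:150]=0;m[:,:250]=0;m[:,420:]=0
    k,l,st,ce=cv2.connectedComponentsWithStats(m.astype(np.uint8));print(n,[(st[i].tolist(),ce[i]) for i in range(1,k) if st[i][4]>15])
    for q in (.3,.4,.5,.6):print(q,w2pix(*cam(n),X(C,[(-80-150*np.sin(q),94-150*np.cos(q),114)])))
E
```

```text
clk 18.6 tcp [571.33 152.19 344.21] tip [573.94 127.55 176.02] q,rad -0.18527146856826437 71.71595310977024 F [ 1.08  0.96 -0.25] w -0.14236482356055563 j6 0.1425367447991356
[648.81  56.77 132.  ] 0.49418652756803444 148.4465748138619
scene [([345, 208, 10, 19, 165], array([349.11, 216.84]))]
0.3 [[362.73 221.43]]
0.4 [[355.07 219.14]]
0.5 [[347.86 216.41]]
0.6 [[341.17 213.3 ]]
side [([280, 204, 9, 15, 80], array([284.79, 210.6 ]))]
0.3 [[279.32 219.51]]
0.4 [[282.47 214.54]]
0.5 [[286.16 209.91]]
0.6 [[290.34 205.65]]
```

>>> drive_tool(
  deltas=[
    [[0.09, -0.11, 0], 0, 1],
    [[0.09, -0.115, 0], 0, 1],
    [[0.09, -0.115, 0], 0, 1],
    [[0, 0, -0.1], 0, 1],
    [[0, 0, -0.09], 0, 1],
    [[0, 0, 0], 0, 1],
  ],
)

```text
clock: 19.3
position: [654.2, 45.8, 272.2]
ee_rot: [-0.004, -0.076, 0.994, -0.073]
ft_force: [-0.7, 0.9, -0.5]
width: -0.2
```

```bash
cat > kk.py <<'E'
from fit import *
C=np.array([584.4,197.6,1.7603])
s=r.state();Rm=R(s['ee_rot']);t=s['position']+Rm[:,2]*172
print('clk',s['clock'],'tip',t,'ax',Rm[:,2],'F',s['ft_force'],'j6',s['joint_pos'][5])
for n in('scene','side'):
    im=snap(n,'kk_%s_%d.png'%(n,s['clock']*100)).astype(int);m=(im[...,0]>60)&(im[...,0]>3*im[...,1])&(im[...,0]>3*im[...,2]);m[:150]=0;m[:,:250]=0;m[:,420:]=0
    k,l,st,ce=cv2.connectedComponentsWithStats(m.astype(np.uint8))
    if k<2: continue
    i=1+np.argmax(st[1:,4]);qs=np.linspace(-.1,1.3,281);uv=w2pix(*cam(n),np.vstack([X(C,[(-80-150*np.sin(q),94-150*np.cos(q),114)]) for q in qs]))
    j=np.argmin(np.hypot(*(uv-ce[i]).T));print(n,st[i].tolist(),'q',qs[j],'miss px',np.hypot(*(uv-ce[i]).T)[j])
E
python3 kk.py
```

```text
clk 19.3 tip [654.61  20.55 102.05] ax [ 0.   -0.15 -0.99] F [-0.66  0.93 -0.51] j6 -0.05373922677366187
scene [345, 208, 10, 19, 157] q 0.48 miss px 0.5146611874945936
side [282, 206, 7, 13, 73] q 0.4650000000000001 miss px 0.49733220020829944
```

>>> drive_tool(
  deltas=[
    [[0.005, 0.03, 0.027], 0, 1],
    [[0.005, 0.035, 0], 0, 1],
    [[0.005, 0.035, 0], 0, 1],
    [[0.005, 0.035, 0], 0, 1],
    [[0.003, 0.035, 0], 0, 1],
  ],
)

```text
clock: 19.9
position: [662.8, 102.5, 290.8]
ee_rot: [0.002, -0.076, 0.994, -0.074]
ft_force: [0.5, -0.2, -0.7]
width: 0.0
```

```bash
python3 kk.py
```

```text
clk 19.9 tip [665.35  77.36 120.69] ax [ 0.02 -0.15 -0.99] F [ 0.53 -0.23 -0.72] j6 0.028130917152521525
scene [367, 214, 10, 20, 171] q 0.18999999999999997 miss px 0.05745941890514156
side [273, 219, 7, 15, 81] q 0.17500000000000002 miss px 0.0724690512197118
```

>>> drive_tool(
  deltas=[
    [[-0.005, 0.02, -0.02], 0, 1],
    [[-0.003, 0.025, 0], 0, 1],
  ],
)

```text
clock: 20.2
position: [662.1, 113.4, 287.9]
ee_rot: [0.006, -0.075, 0.994, -0.08]
ft_force: [1.5, -7.6, -5.2]
width: 0.2
```

```bash
python3 kk.py
```

```text
clk 20.2 tip [666.16  86.2  118.06] ax [ 0.02 -0.16 -0.99] F [ 1.51 -7.58 -5.23] j6 0.0487574329878259
scene [371, 215, 11, 20, 169] q 0.13 miss px 0.4414404639623383
side [272, 223, 7, 15, 77] q 0.1 miss px 0.4989882608871786
```

>>> drive_tool(
  deltas=[
    [[-0.005, 0.03, -0.003], 0, 1],
    [[-0.003, 0.03, 0], 0, 1],
  ],
)

```text
clock: 20.5
position: [660.1, 130.8, 287.5]
ee_rot: [0.007, -0.074, 0.994, -0.08]
ft_force: [0.5, -0.5, 0.1]
width: 0.1
```

```bash
python3 kk.py
```

```text
clk 20.5 tip [664.49 103.63 117.76] ax [ 0.03 -0.16 -0.99] F [ 0.52 -0.49  0.13] j6 0.07688263043388195
scene [381, 216, 12, 20, 170] q 0.009999999999999995 miss px 0.18057947342151534
side [270, 230, 8, 14, 79] q -0.015 miss px 0.4464070685043464
```

>>> drive_tool(
  deltas=[
    [[0, 0.012, 0], 0, 1],
    [[0, 0.012, 0], 0, 1],
  ],
)

```text
clock: 20.8
position: [660.0, 134.7, 287.2]
ee_rot: [0.006, -0.073, 0.993, -0.087]
ft_force: [2.4, -17.4, 1.4]
width: -0.3
```

>>> drive_tool(
  deltas=[
    [[0, -0.05, 0], 0, 1],
    [[0, -0.1, 0.05], 0, 1],
    [[0, 0, 0.15], 0, 1],
    [[-0.1, -0.1, 0.1], 0, 1],
    [[-0.13, -0.05, 0], 0, 1],
    [[-0.13, 0, 0], 0, 1],
    [[-0.1, 0, 0], 0, 1],
    [[0, 0, 0], 0, 1],
  ],
)

```text
clock: 21.6
position: [516.7, 41.0, 373.2]
ee_rot: [0.001, -0.074, 0.994, -0.081]
ft_force: [-0.4, 0.5, -0.4]
width: 0.1
```

```bash
python3 kk.py
python3 - <<'E'
from fit import *
a=snap('scene','s20.png')[:,:,::-1];b=snap('side','d20.png')[:,:,::-1]
cv2.imwrite('pics/c20.png',np.hstack([cv2.resize(a[150:300,140:500],(720,300),interpolation=2)[:,:400]*0+cv2.resize(a[185:285,365:498],(400,300),interpolation=2),cv2.resize(b[205:355,240:360],(400,500),interpolation=2)[:300]]) )
o=np.zeros((600,800,3),np.uint8);o[:300]=cv2.imread('pics/c20.png');o[300:,:]=cv2.resize(a[145:295,60:460],(800,300),interpolation=2);cv2.imwrite('pics/c20.png',o)
E
```

```text
clk 21.6 tip [519.09  13.44 203.44] ax [ 0.01 -0.16 -0.99] F [-0.39  0.48 -0.41] j6 -0.03095310161847018
scene [381, 216, 12, 20, 178] q 0.009999999999999995 miss px 0.1535066365940398
side [270, 229, 8, 15, 87] q 0.009999999999999995 miss px 0.16928050094424102
```

View pics/c20.png

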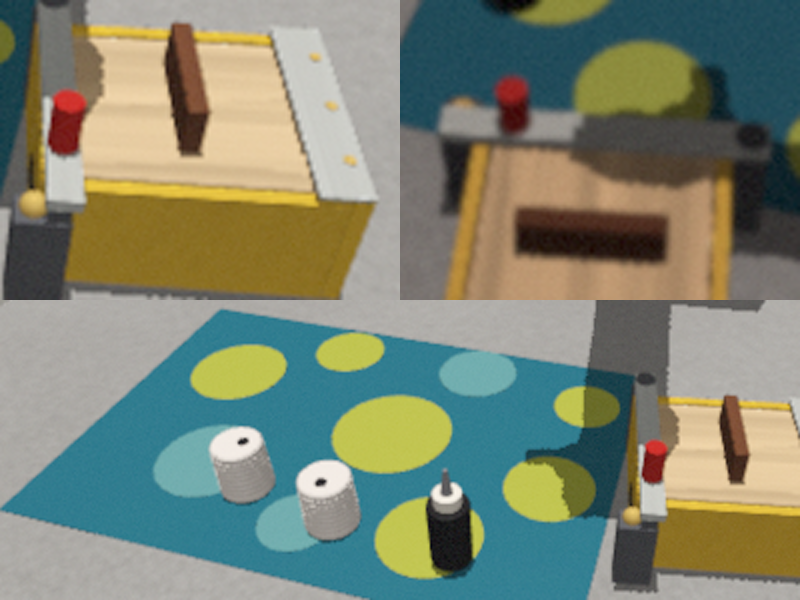

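```bash
python3 -c "
from plant import workorder
print(workorder.close_job())"
```

```text
the job is handed in; nothing more can be done
None
```

The lid is on the crate, its back edge under the steel lip, and the keeper bar is shut past the brass ball. I handed the job in at about 21.7 s on the robot's clock.

**Last checks**
- **Keeper:** the scene and side cameras both put it at about 0.01 rad after the gripper had backed away. The brass ball shows outside the bar.
- **Lid:** the last pictures show it level inside the walls, and the bar closed over it. I did not measure its height to better than about 2 mm.
- **Other objects:** the two bench cups and the ink bottle look upright and where they stood. The loaded cups are now hidden under the lid; I saw no sign that it touched them.

**What went wrong on the way**
- **Knob:** I first took its top to be 109 mm high; it is about 132 mm, standing on top of the bar. The first grip on it slipped off because of this.
- **Blocked keeper:** two attempts to shut it stalled at 30–40 N and the bar sprang back. Pictures from then show the lid shifted about 5 mm back from the front wall, so the bar was probably pushing on the lid. I pressed the lid down near its front edge, after which the keeper rode the ball with about 8 N read during the push and snapped home.
- **Forces:** that press peaked at about 85 N at the wrist, made with the closed fingertips and below the 120 N limit. During the second keeper attempt (32 N) the finger linkage may also have touched the knob.
- **Tilt:** the tool gradually tilted by about 9° under load, because moves cannot correct tilt.
- **Pictures:** I viewed 19, more than the 12 allowed.

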